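Turn the film-coated glass plates over in the clamshell turnover cradle

TASK

Load every glass plate from the white mat, film side up, into the pockets of the cradle's tray leaf (the leaf on the robot's left). Close the cover leaf over them, swing both leaves together right over to the cover's side, and open the tray leaf back flat, so that the plates lie film down in the cover leaf. Then lay all of them side by side across the two rails of the steel drying rack, film down and lying flat; take the plates by their edges so that the fingers never touch the film, leave the cradle with both leaves open flat, and leave the other things on the bench alone.

Things in the scene. Friction and masses are not known exactly. Their poses are not given: they have to be found in the camera images.
- plate1: a flat frosted-glass plate, 44 x 80 x 6 mm (its own x, y, z), 55 g, origin at its centre. The middle of its +z face carries a brown sample film, 34 x 40 mm and half a mm proud, which the fingers must not touch; the edges and the margins are bare. It starts on the mat, film up (+z up). May be absent.
- plate2: a flat frosted-glass plate, 44 x 80 x 6 mm (its own x, y, z), 55 g, origin at its centre. The middle of its +z face carries a brown sample film, 34 x 40 mm and half a mm proud, which the fingers must not touch; the edges and the margins are bare. It starts on the mat, film up (+z up). May be absent.
- plate3: a flat frosted-glass plate, 44 x 80 x 6 mm (its own x, y, z), 55 g, origin at its centre. The middle of its +z face carries a brown sample film, 34 x 40 mm and half a mm proud, which the fingers must not touch; the edges and the margins are bare. It starts on the mat, film up (+z up). May be absent.
- mat: white flat mat, 310 x 170 x 2 mm (its x, y, z), fixed; origin at the centre of its underside. The plates start on it about 90 mm apart along its x, long sides roughly along its y. Mat and rack lie on either side of the cradle and may change places.
- rack: steel drying rack, 250 x 110 mm (its x, y), fixed; origin at its underside's centre. Two rails along x, flat tops 30 mm above the bench, from 28 to 46 mm either side of the centre line, lips 4 mm higher beyond; open between (floor at 6 mm). A plate lies across both rails, long side along y, centre then at z = 33 mm; three fit at x = -76, 0 and 76 mm.
- hinge_mid (a point): middle of the cradle's hinge axis, 46 mm above the bench, on the fixed base (270 x 236 x 8 mm; bearing blocks at x = +-133 mm reach 56 mm high). Its x is the hinge axis, +y points to the tray leaf's side, z up. With the leaves shut the two handle bars lie end to end in one line (6 mm gap at x = 0), so that one grip at x = 0 holds both.
- tray (a joint): hinge angle of the tray leaf, on the robot's left (rad): 0 = open flat on the +y side, pi = swung right over, flat on the cover's side (-y). Friction in the hinge (0.35 N m) holds it wherever it is left. Rubber stops keep the leaves from passing through one another: tray + cover is at most pi. Starts at 0.
- cover (a joint): hinge angle of the cover leaf (rad): 0 = open flat on the -y side, pi = swung right over, face down on the tray. Same friction. Starts open, between 0 and 0.6.
- tray_mid (a point): centre of the tray's middle pocket, on the pocket floor (42 mm above the bench when flat), 62 mm from the hinge axis; moves with the leaf. Axes as hinge_mid at angle 0, z out of the floor. Three pockets at x = -76, 0, 76 mm, plate long side along y, 2.5 mm play all round. White guides 5 mm high stand only beyond 27 mm of y: open frame between, room for fingers at the plate's mid edges.
- cover_mid (a point): the same for the cover leaf, 62 mm from the hinge on its side, z out of its floor; its pockets have 4 mm play at the sides and 6.5 mm at the ends. When the leaves are shut the two floors are 7.5 mm apart.
- tray_grip (a point): middle of the tray's handle: a round steel bar, 14 mm thick, parallel to the hinge, 155 mm from the hinge axis and level with it when flat (46 mm above the bench), from x = 3 to 49 mm of hinge_mid, this point at 24 mm; 36 mm free room between bar and leaf. A downward gripper closing across the bar can hold it through the whole swing, the bar turning in the fingers.
- cover_grip (a point): middle of the cover leaf's handle: the same bar on the cover, 155 mm from the hinge, at x = -3 to -49 mm of hinge_mid, this point at x = -24 mm.
- tape: roll of white tape lying flat, 72 mm across, 24 mm high; leave it alone. Origin at the centre of its underside.
- blue_cap: blue screw cap, 48 mm across, 20 mm high; leave it alone. Origin at the centre of its underside.
- dish: small white dish, 60 mm across, 22 mm high; leave it alone. Origin at the centre of its underside.

How it is judged:
By the outcome, as a careful person would: the job done as asked, in the order asked, and still so for the second after the job is handed in, with the robot touching nothing.
Of plate1, plate2, plate3 only 2 to 3 are there at a start; the rules pass over those that are not, and their reading is None.
At some moment in a run one of plate1, plate2, plate3 may be knocked a few centimetres aside while the robot is not near it.
It also fails if it takes over 210 s, if anything falls off the work surface, if the arm or the gripper's body presses on something with over 40 N, if the wrist force passes 120 N, or if a joint passes its speed limit or range.

ROBOT

A 7-joint arm with a two-finger parallel gripper is mounted at the origin on the work surface. World frame = base frame: x ahead of the robot, y to its left, z up, the work surface at z = 0. Lengths are in m, angles in rad, forces in N, time in s.
With the tool pointing down it reaches from about 0.35 to 0.775 m from the base axis. Payload 3.1 kg.
Tool frame: the origin (TCP) lies on the centre line of the jaws, within the pads' length; the fingertips stand 11 mm ahead of it and the grasp point (between the pads) lies 8 mm behind it (ctrl.tips_ahead is the z of the fingertips in the tool frame, in m); z points along the fingers, y is the line along which they close (so a half turn about z gives the same grasp; the last joint's range is limited). The gripper opens to 85 mm and grips with 20 to 120 N. Pads are 22 mm wide; open, the fingers measure 114 mm over their backs; the gripper's body (76 mm by 85 mm) begins 54 mm behind the grasp point. The pads swing forward as they close: fully open they stand 13 mm farther back than shut.
Start: joints at [-1.262, 0.311, 0.014, 1.512, -0.004, 1.319, -0.027], TCP at [0.189, 0.517, 0.242] pointing down, gripper open.
Joint ranges: [-2.7, 2.7], [-0.3, 1.91], [-1.27, 1.3], [0.12, 2.57], [-1.44, 4.58], [0.2, 2.03], [-3.05, 3.05]. Speed limits (rad/s): [2.79, 2.79, 3.14, 3.14, 3.14, 3.14, 3.14].

INTERFACE

Orientations are given as a unit quaternion [w, x, y, z].
In Python, from bench import ctrl gives the robot as it stands. The module is installed in compiled form; this text tells all that it offers.
- The arm moves only by the tool apply_moves, never from a script. Its argument "series" is a list of rows, each a list of 3 entries, a list of its own where there are three numbers: the turn, a rotation vector about the world's x, y, z in units of 30 degrees (1.0 is 30 degrees), then the shift along the world's x, y, z in units of 1000 mm (1.0 is 1000 mm), then the opening, from -1 (shut) to 1 (fully open). In form: [[[ax, ay, az], [tx, ty, tz], jaw], ...]. A call has 1 to 5 rows; each row is the pose to reach, as a shift and turn from the pose commanded when the call began; what a row does not reach only later rows make up. A row lasts 1/10 s, in which the tool goes at most 50 mm and 8.59 degrees, less where a joint would pass 70% of its speed; a pose out of reach is approached as far as the arm can. A call with a number of a shift or a turn outside -1 to 1 is refused whole. A call with a gripper value outside its range is refused whole. The fingers move at their own pace and stop on an object; "squeeze" is the grip in N (left out, the last holds). Time passes only in rows, so rows that repeat a pose let the fingers close. It gives the time, the measured TCP pose, the force, the opening and the grip force at its end, in the units of the state.
- ctrl.get_obs(): the state, without advancing time (a new reading comes with each control period).
- ctrl.camera(name): name is "scene" or "top"; returns the picture (384x512x3 uint8, red, green, blue); there is no depth.
- ctrl.camera_info(name): a dict with "vfov" (degrees; the focal length in pixels is half the picture's height over the tangent of half this angle, whatever the lens; pixels are square), "cx", "cy" (the principal point, pixels), "position" and "attitude" of the camera in the world. Camera axes: x right, y up, looking along -z (the intrinsics and any distortion apply to the point x, -y, -z); pixel columns grow to the right and rows downward; lengths in m; the calibration is good to about 2 mm. A picture is of the moment at which its call begins. camera_info takes no time and is no camera call.
- ctrl.close_job(): hands the job in; it is judged then, once.
The state is a dict: "time_s": time; "joint_pos": joint angles; "dq": joint speeds; "effort": joint torques, N m; "ee_pos": TCP position; "tcp_rot": TCP orientation; "ft_force": force on the tool from outside, world axes, zero at the start; "moment": the same for the moment, N m; "grip_width": finger opening in m; "gripper_force": force on a finger pad.
Only numpy, scipy, OpenCV 4.12 (cv2) and the standard library are available. Lean on these libraries where they do the work, as an engineer would, in place of code of your own. Each camera call takes 0.05 s, during which the arm holds its last target. There are 200 camera calls.

## Working session

There is one attempt and no reset: what is moved stays moved. The work goes in short steps, Python scripts to look and compute and a tool call to move; the robot and the scene stay as the last step left them, time stands still between calls to the robot, and variables do not carry over. Pictures are saved under pics/ and viewed, at most 14 in all, crops included, and the job is handed in when it is done.

Besides the shell and the picture viewer there is one more tool, called after "Call:" as a command line: name --argument value ..., lists and objects as JSON in quotes. apply_moves: Moves the arm, as the interface text tells. Shifts and turns lie within -1 to 1; 1 stands for 1000 mm of shift or 30 degrees of turn. Its arguments: {"type":"object","properties":{"series":{"type":"array","items":{"type":"array"}},"squeeze":{"type":"number"}},"required":["series"]}

```bash
mkdir -p pics; python3 - <<'E'
from bench import ctrl
import cv2
print(ctrl.get_obs())
for n in("scene","top"):
    print(ctrl.camera_info(n))
    im=ctrl.camera(n); cv2.imwrite(f"pics/{n}0.png",cv2.resize(im[:,:,::-1],(800,600),interpolation=cv2.INTER_CUBIC))
E
```

```text
{'time_s': 0.0, 'joint_pos': array([-1.26171675,  0.31174923,  0.01399998,  1.51304641, -0.00442909,
        1.31915887, -0.02718928]), 'dq': array([-0.00080437,  0.00023447, -0.00079056, -0.00147035, -0.00032299,
        0.00088094, -0.0004637 ]), 'effort': array([ 3.52076222e-04, -3.79913020e+01,  1.46290390e-01, -2.30589294e+01,
        1.22983867e-02,  1.36928874e-02, -1.47350113e-05]), 'ee_pos': array([0.18874311, 0.51587101, 0.24121239]), 'tcp_rot': array([-1.68588350e-04,  1.74456064e-01,  9.84664269e-01, -1.15317025e-03]), 'ft_force': array([-0.09026258,  0.08551422, -0.33244651]), 'moment': array([ 0.00596015,  0.02865915, -0.01843849]), 'gripper_force': 0.0, 'grip_width': 0.0854544318852086}
{'vfov': 49.95238456971748, 'cx': 253.1501699000618, 'cy': 198.6188245923311, 'position': array([ 1.17765874, -0.36174714,  0.94129035]), 'attitude': array([0.82949662, 0.28858249, 0.14808276, 0.45467242])}
{'vfov': 45.44862579228261, 'cx': 255.20228193756375, 'cy': 189.62598057473525, 'position': array([0.5370941 , 0.0135489 , 1.24612561]), 'attitude': array([-0.7060212 , -0.02291607,  0.01191147,  0.7077196 ])}
```

View pics/scene0.png

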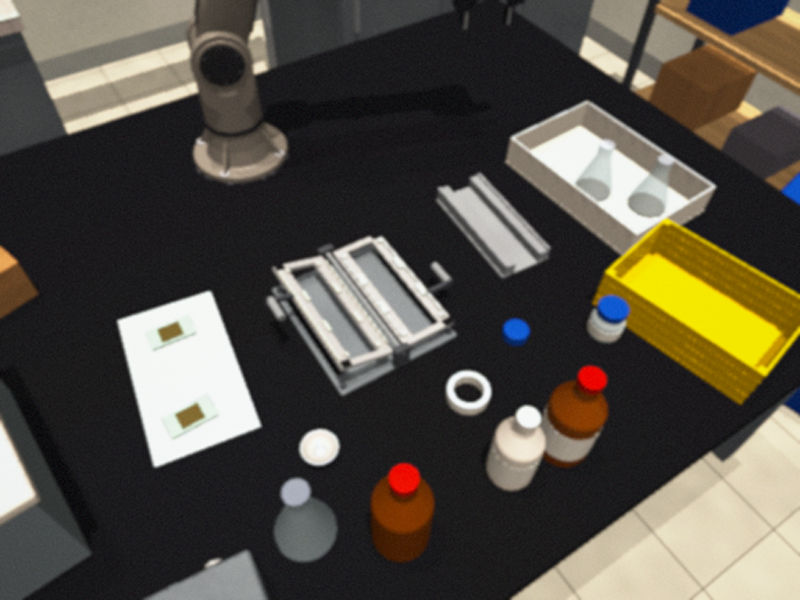

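View pics/top0.png

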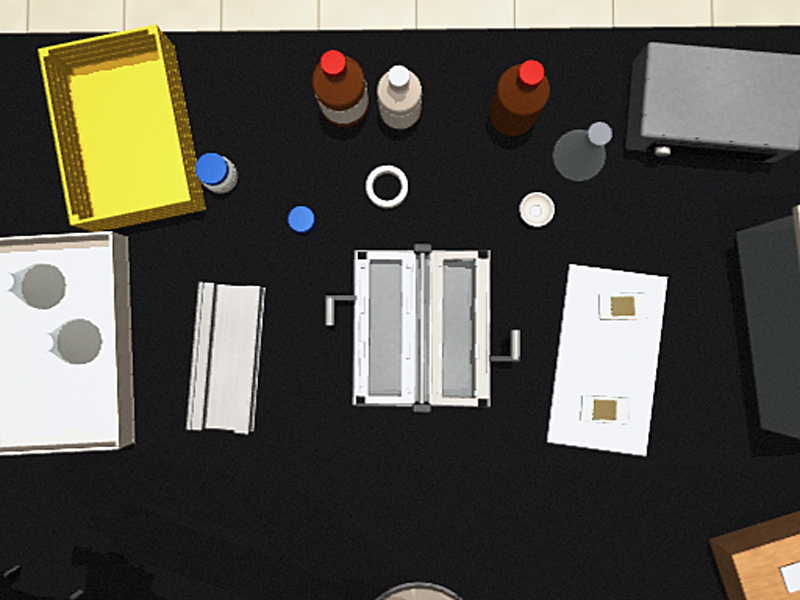

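The top view shows two plates (films at 623,306 and 604,410), the mat on the right (−y), the cradle centred at 422,328 and the rack on the left (+y). The cover leaf is tilted. I'll take enlarged crops and set up the projection.

```bash
cat > h.py <<'E'
import numpy as np, cv2
from bench import ctrl
from scipy.spatial.transform import Rotation as R
def cam(n):
    i=ctrl.camera_info(n); f=192/np.tan(np.radians(i['vfov']/2)); q=i['attitude']
    return f,i['cx'],i['cy'],np.array(i['position']),R.from_quat([q[1],q[2],q[3],q[0]])
def ray(n,uv,z):
    f,cx,cy,p,r=cam(n); uv=np.atleast_2d(np.array(uv,float))
    d=r.apply(np.c_[(uv[:,0]-cx)/f,-(uv[:,1]-cy)/f,-np.ones(len(uv))])
    return p+d*((z-p[2])/d[:,2])[:,None]
def proj(n,P):
    f,cx,cy,p,r=cam(n); c=r.inv().apply(np.atleast_2d(P)-p)
    return np.c_[cx+f*c[:,0]/-c[:,2],cy-f*c[:,1]/-c[:,2]]
def crop(im,name,x0,y0,x1,y1,s):
    cv2.imwrite(name,cv2.resize(im[y0:y1,x0:x1,::-1],None,fx=s,fy=s,interpolation=cv2.INTER_CUBIC))
def films(im,n="top",z=.0085):
    h=cv2.cvtColor(im,cv2.COLOR_RGB2HSV)
    m=cv2.inRange(h,(8,90,60),(30,255,210)); out=[]
    c,_=cv2.findContours(m,cv2.RETR_EXTERNAL,cv2.CHAIN_APPROX_NONE)
    for k in c:
        if 60<cv2.contourArea(k)<900:
            b=cv2.minAreaRect(k); out.append((np.round(b[0],1),np.round(b[1],1),np.round(b[2],1),ray(n,b[0],z)[0].round(4)))
    return out
E
python3 - <<'E'
from h import *
im=ctrl.camera("top")
for o in films(im): print(o)
crop(im,"pics/c1.png",205,150,345,270,5)
crop(im,"pics/c2.png",110,165,270,285,5)
crop(im,"pics/c3.png",340,160,440,300,4)
np.save("im0.npy",im)
E
```

```text
(array([386.5, 262. ]), array([12., 13.]), np.float64(90.0), array([ 0.4036, -0.3175,  0.0085]))
(array([398. , 195.5]), array([11., 14.]), np.float64(90.0), array([ 0.5813, -0.3512,  0.0085]))
(array([334.2,  58.2]), array([32.7, 30.1]), np.float64(25.0), array([ 0.9574, -0.184 ,  0.0085]))
(array([216.6,  53.2]), array([30.8, 33. ]), np.float64(74.5), array([0.9737, 0.138 , 0.0085]))
```

View pics/c1.png

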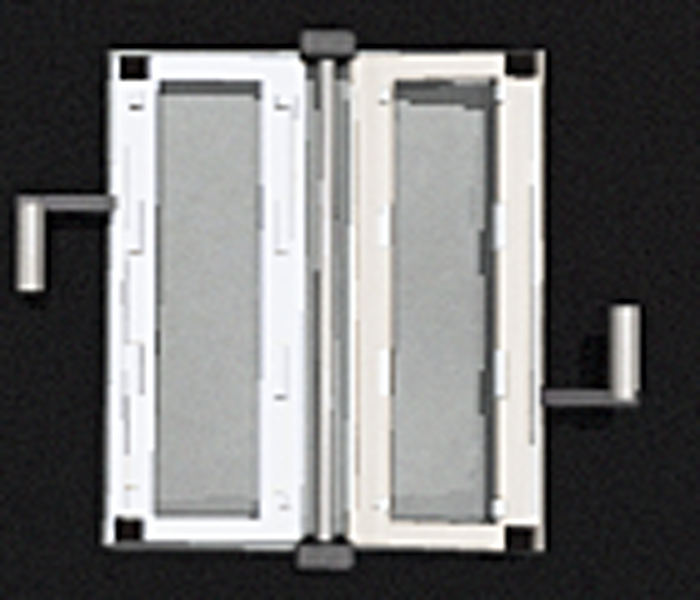

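View pics/c2.png

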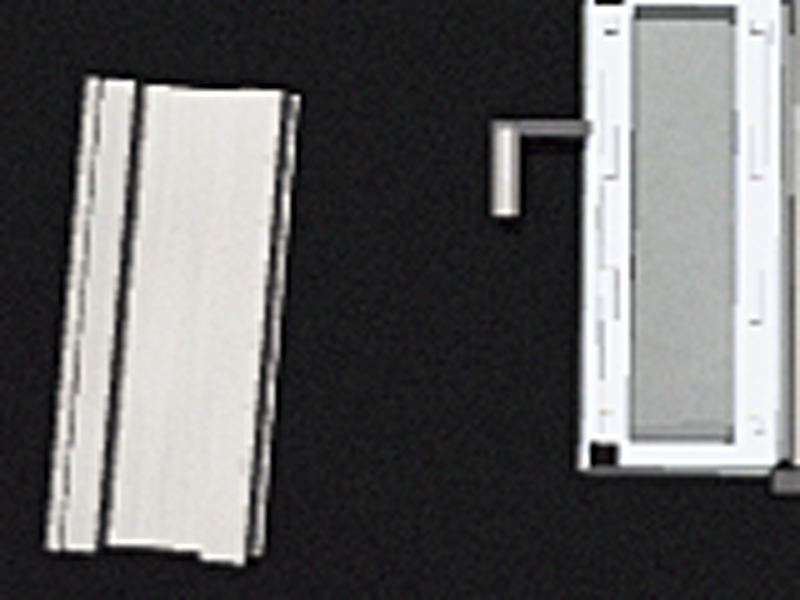

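View pics/c3.png

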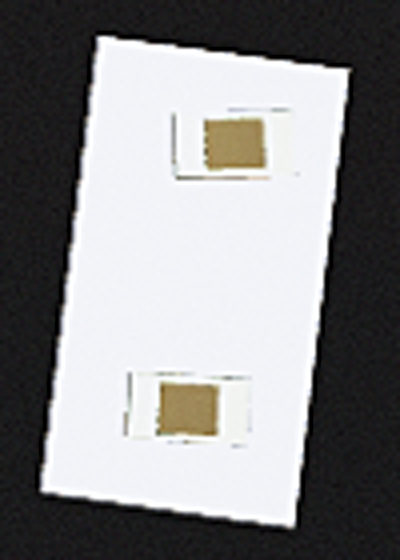

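The crops show the tray bar at crop1 (31,198–292), the cover bar at (625,305–403), the hinge blocks at (328,42) and (325,556), the rack outline and both plates.

```bash
cat >> h.py <<'E'
def full(c,x0,y0,s): return (np.array(c,float)+.5)/s-.5+np.array([x0,y0])
E
python3 - <<'E'
from h import *
np.set_printoptions(precision=4,suppress=True)
c1=lambda c:full(c,205,150,5)
print("tips",ctrl.tips_ahead)
print("blocks z56",ray("top",c1([[328,42],[325,556]]),.056))
print("axle ends z.048",ray("top",c1([[326,60],[324,540]]),.05))
print("traybar ends",ray("top",c1([[31,198],[31,292]]),.050))
print("tray leaf corners",ray("top",c1([[112,51],[107,545]]),.047))
print("window tray",ray("top",c1([[157,85],[262,85],[262,515],[157,515]]),.04))
for z in(.05,.08,.1,.12): print("coverbar",z,ray("top",c1([[625,305],[625,403]]),z))
c2=lambda c:full(c,110,165,5)
print("rack z34 out",ray("top",c2([[88,77],[300,93],[262,557],[46,550]]),.034))
print("rack z6? inner",ray("top",c2([[138,80],[286,92],[250,560],[103,548]]),.03))
c3=lambda c:full(c,340,160,4)
print("mat",ray("top",c3([[98,36],[349,69],[295,527],[41,492]]),.002))
print("film1",ray("top",c3([[206,118],[265,120],[264,170],[207,169]]),.0085))
print("film2",ray("top",c3([[161,382],[218,382],[217,434],[159,434]]),.0085))
print("plate1",ray("top",c3([[174,110],[174,178],[298,110],[298,176]]),.008))
print("plate2",ray("top",c3([[130,373],[126,436],[250,377],[245,445]]),.008))
im=np.load("im0.npy"); cv2.imwrite("pics/b.png",cv2.cvtColor(im,cv2.COLOR_RGB2BGR))
# film subpixel by weight moments
for (x,y) in((398,196),(387,262)):
    w=im[y-13:y+14,x-13:x+14].astype(float); b=np.clip((w[...,0]-w[...,2])-15,0,60)/60
    yy,xx=np.mgrid[y-13:y+14,x-13:x+14]; c=[(b*xx).sum()/b.sum(),(b*yy).sum()/b.sum()]
    print("film",c,b.sum(),ray("top",c,.0085))
s=ctrl.camera("scene"); np.save("sc0.npy",s)
for o in films(s,"scene"): print(o)
crop(s,"pics/s1.png",160,140,300,250,5)
E
```

```text
tips 0.011
blocks z56 [[ 0.6782 -0.0073  0.056 ]
 [ 0.4119 -0.0047  0.056 ]]
axle ends z.048 [[ 0.6695 -0.0063  0.05  ]
 [ 0.4196 -0.0043  0.05  ]]
traybar ends [[0.5975 0.1483 0.05  ]
 [0.5484 0.1482 0.05  ]]
tray leaf corners [[0.675  0.1062 0.047 ]
 [0.4167 0.1085 0.047 ]]
window tray [[0.6576 0.0829 0.04  ]
 [0.6574 0.0274 0.04  ]
 [0.4316 0.0279 0.04  ]
 [0.4316 0.0829 0.04  ]]
coverbar 0.05 [[ 0.5409 -0.1612  0.05  ]
 [ 0.4901 -0.1607  0.05  ]]
coverbar 0.08 [[ 0.5409 -0.1569  0.08  ]
 [ 0.4913 -0.1564  0.08  ]]
coverbar 0.1 [[ 0.5408 -0.1539  0.1   ]
 [ 0.4921 -0.1535  0.1   ]]
coverbar 0.12 [[ 0.5407 -0.151   0.12  ]
 [ 0.4929 -0.1505  0.12  ]]
rack z34 out [[0.6235 0.3731 0.034 ]
 [0.6146 0.2598 0.034 ]
 [0.37   0.2781 0.034 ]
 [0.3736 0.3924 0.034 ]]
rack z6? inner [[0.6221 0.3474 0.03  ]
 [0.6154 0.2681 0.03  ]
 [0.3679 0.2853 0.03  ]
 [0.3742 0.3634 0.03  ]]
mat [[ 0.6547 -0.2629  0.002 ]
 [ 0.6317 -0.4317  0.002 ]
 [ 0.3249 -0.3896  0.002 ]
 [ 0.348  -0.2206  0.002 ]]
film1 [[ 0.5985 -0.333   0.0085]
 [ 0.597  -0.3725  0.0085]
 [ 0.5634 -0.3712  0.0085]
 [ 0.5642 -0.3331
[... 281 characters left out ...]
386  -0.2765  0.008 ]
 [ 0.4252 -0.3596  0.008 ]
 [ 0.3801 -0.3555  0.008 ]]
film [np.float64(398.1837213852475), np.float64(195.77744081393072)] 170.36666666666667 [[ 0.5805 -0.3516  0.0085]]
film [np.float64(386.61922733141324), np.float64(261.91121263283344)] 167.81666666666666 [[ 0.4039 -0.3178  0.0085]]
(array([121.2, 265.9]), array([ 8.9, 14.8]), np.float64(63.4), array([ 0.5809, -0.3547,  0.0085]))
(array([108.5, 211.9]), array([ 7.4, 12.7]), np.float64(66.8), array([ 0.4031, -0.3208,  0.0085]))
(array([ 11.5, 179.5]), array([45., 23.]), np.float64(90.0), array([ 0.1404, -0.5175,  0.0085]))
(array([501.3, 110.3]), array([10.6, 24. ]), np.float64(45.0), array([0.7101, 0.9908, 0.0085]))
```

View pics/s1.png

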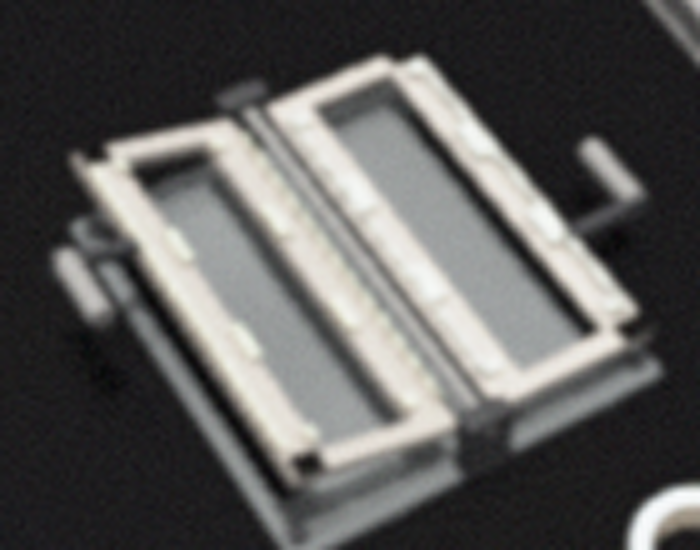

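Call:
apply_moves --series '[[[0, 0, -0.8], [0.098, -0.217, -0.01], 1], [[0, 0, -0.8], [0.098, -0.217, -0.01], 1], [[0, 0, -0.8], [0.098, -0.217, -0.01], 1], [[0, 0, -0.8], [0.098, -0.217, -0.01], 1], [[0, 0, -0.8], [0.098, -0.217, -0.01], 1]]'

```text
time_s: 0.7
ee_pos: [0.288, 0.2962, 0.2321]
tcp_rot: [0.0, 0.377, 0.926, -0.0]
ft_force: [-0.2, 0.5, 0.0]
grip_width: 0.0853
gripper_force: 0.0
```

Call:
apply_moves --series '[[[0, 0, -0.8], [0.098, -0.217, -0.01], 1], [[0, 0, -0.8], [0.098, -0.217, -0.01], 1], [[0, 0, -0.8], [0.098, -0.217, -0.01], 1], [[0, 0, -0.8], [0.098, -0.217, -0.01], 1], [[0, 0, -0.8], [0.098, -0.217, -0.01], 1]]'

```text
time_s: 1.2
ee_pos: [0.3856, 0.0793, 0.2224]
tcp_rot: [0.0, 0.561, 0.828, 0.0]
ft_force: [1.1, 0.3, -0.2]
grip_width: 0.0856
gripper_force: 0.0
```

Call:
apply_moves --series '[[[0, 0, -0.8], [0.098, -0.217, -0.01], 1], [[0, 0, -0.8], [0.098, -0.217, -0.01], 1], [[0, 0, -0.8], [0.098, -0.217, -0.01], 1], [[0, 0, -0.8], [0.098, -0.217, -0.01], 1], [[0, 0, -0.8], [0.098, -0.217, -0.01], 1]]'

```text
time_s: 1.7
ee_pos: [0.4835, -0.1377, 0.2124]
tcp_rot: [0.001, 0.721, 0.693, -0.0]
ft_force: [0.3, 1.0, 0.1]
grip_width: 0.0854
gripper_force: 0.0
```

Call:
apply_moves --series '[[[0, 0, 0], [0.098, -0.217, -0.01], 0.6], [[0, 0, 0], [0.098, -0.217, -0.01], 0.6], [[0, 0, 0], [0.098, -0.217, -0.01], 0.6], [[0, 0, 0], [0.098, -0.217, -0.01], 0.6], [[0, 0, 0], [0.098, -0.217, -0.01], 0.6]]'

```text
time_s: 2.2
ee_pos: [0.5811, -0.3543, 0.2011]
tcp_rot: [-0.0, 0.72, 0.694, -0.001]
ft_force: [0.0, -0.0, 1.4]
grip_width: 0.0687
gripper_force: 0.0
```

Call:
apply_moves --series '[[[0, 0, 0], [0, 0.001, -0.15], 0.3], [[0, 0, 0], [0, 0.001, -0.15], 0.3], [[0, 0, 0], [0, 0.001, -0.15], 0.3], [[0, 0, 0], [0, 0.001, -0.165], 0.3], [[0, 0, 0], [0, 0.001, -0.18], 0.3]]'

```text
time_s: 2.7
ee_pos: [0.5809, -0.3501, 0.0212]
tcp_rot: [-0.001, 0.72, 0.694, -0.0]
ft_force: [1.0, -0.3, 1.3]
grip_width: 0.0557
gripper_force: 0.0
```

Call:
apply_moves --series '[[[0, 0, 0], [0, 0, -0.004], 0.3], [[0, 0, 0], [0, 0, -0.004], 0.3]]'

```text
time_s: 2.9
ee_pos: [0.582, -0.3513, 0.02]
tcp_rot: [0.001, 0.72, 0.694, 0.0]
ft_force: [0.0, -0.1, 1.1]
grip_width: 0.0557
gripper_force: 0.0
```

```bash
python3 - <<'E'
from h import *
print(ctrl.tips_ahead, ctrl.get_obs()['ft_force'])
a=ctrl.camera("scene"); b=ctrl.camera("top")
A=cv2.resize(a[220:310,80:180],(400,360),interpolation=cv2.INTER_CUBIC);B=cv2.resize(b[150:240,340:440],(400,360),interpolation=cv2.INTER_CUBIC)
cv2.imwrite("pics/g1.png",np.hstack([A,B])[:,:,::-1])
E
```

```text
0.011 [ 0.03597233 -0.12244544  1.13563024]
```

View pics/g1.png

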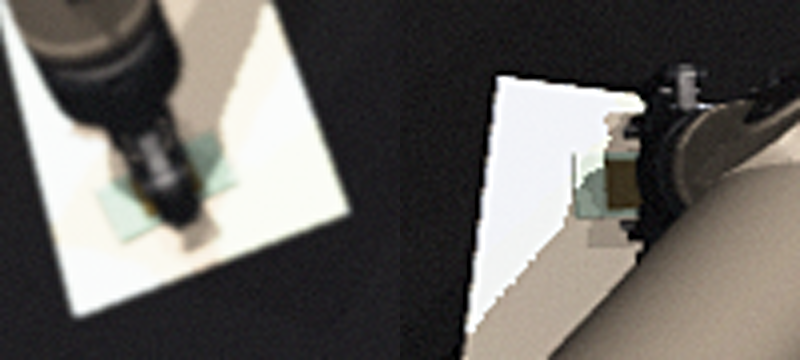

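The fingers straddle plate 1 and sit centred across its short side in both views. Next I feel for the mat.

Call:
apply_moves --series '[[[0, 0, 0], [0, -0.001, -0.002], 0.3], [[0, 0, 0], [0, -0.001, -0.004], 0.3], [[0, 0, 0], [0, -0.001, -0.004], 0.3]]'

```text
time_s: 3.3
ee_pos: [0.581, -0.3515, 0.0145]
tcp_rot: [0.0, 0.72, 0.694, 0.0]
ft_force: [-0.1, 0.3, 0.3]
grip_width: 0.0555
gripper_force: 0.0
```

Call:
apply_moves --series '[[[0, 0, 0], [0, 0, -0.002], 0.3], [[0, 0, 0], [0, 0, -0.002], 0.3]]'

```text
time_s: 3.5
ee_pos: [0.5808, -0.3513, 0.012]
tcp_rot: [-0.0, 0.72, 0.694, -0.0]
ft_force: [0.1, 0.2, 0.5]
grip_width: 0.0556
gripper_force: 0.0
```

```bash
python3 - <<'E'
from bench import ctrl
o=ctrl.get_obs(); print(o['ee_pos'],o['ft_force'],o['tcp_rot'])
E
```

```text
[ 0.58082751 -0.35127166  0.01198279] [0.0532571  0.21694597 0.45344213] [-2.63977309e-04  7.19912891e-01  6.94064377e-01 -5.23762679e-06]
```

Call:
apply_moves --series '[[[0, 0, 0], [0, 0, -0.0015], 0.3], [[0, 0, 0], [0, 0, -0.0015], 0.3]]'

```text
time_s: 3.7
ee_pos: [0.5808, -0.3513, 0.0105]
tcp_rot: [-0.0, 0.72, 0.694, -0.0]
ft_force: [0.4, 0.7, 0.3]
grip_width: 0.0553
gripper_force: 0.0
```

Call:
apply_moves --series '[[[0, 0, 0], [0, 0, -0.0015], 0.3], [[0, 0, 0], [0, 0, -0.0015], 0.3]]'

```text
time_s: 3.9
ee_pos: [0.581, -0.3515, 0.0093]
tcp_rot: [0.0, 0.72, 0.694, -0.0]
ft_force: [0.2, -1.1, 0.2]
grip_width: 0.0554
gripper_force: 0.0
```

Call:
apply_moves --series '[[[0, 0, 0], [0, 0, -0.001], 0.3], [[0, 0, 0], [0, 0, -0.001], 0.3]]'

```text
time_s: 4.1
ee_pos: [0.5811, -0.3516, 0.0091]
tcp_rot: [0.0, 0.72, 0.694, 0.0]
ft_force: [-1.0, 1.4, 4.6]
grip_width: 0.0557
gripper_force: 2.3
```

Call:
apply_moves --series '[[[0, 0, 0], [0, 0, 0.003], 0.3], [[0, 0, 0], [0, 0, 0.003], -0.2], [[0, 0, 0], [0, 0, 0.003], -0.2], [[0, 0, 0], [0, 0, 0.003], -0.2], [[0, 0, 0], [0, 0, 0.003], -0.2]]' --squeeze 35

```text
time_s: 4.6
ee_pos: [0.5815, -0.3519, 0.012]
tcp_rot: [0.001, 0.72, 0.694, 0.0]
ft_force: [-0.5, 1.1, 4.9]
grip_width: 0.0428
gripper_force: 35.8
```

Call:
apply_moves --series '[[[0, 0, 0], [0, 0, 0.02], -0.2], [[0, 0, 0], [0, 0, 0.04], -0.2], [[0, 0, 0], [0, 0, 0.09], -0.2], [[0, 0, 0], [0, 0, 0.14], -0.2], [[0, 0, 0], [0, 0, 0.14], -0.2]]'

```text
time_s: 5.1
ee_pos: [0.5842, -0.355, 0.1594]
tcp_rot: [0.007, 0.72, 0.694, 0.001]
ft_force: [0.1, -1.6, 0.6]
grip_width: 0.0426
gripper_force: 35.6
```

```bash
python3 - <<'E'
from h import *
o=ctrl.get_obs(); print(o['ee_pos'],o['grip_width'],o['gripper_force'])
a=ctrl.camera("scene"); b=ctrl.camera("top")
for x in films(a,"scene",.15): print(x)
A=cv2.resize(a[190:290,70:170],(400,400),interpolation=cv2.INTER_CUBIC);B=cv2.resize(b[150:250,340:440],(400,400),interpolation=cv2.INTER_CUBIC)
cv2.imwrite("pics/g2.png",np.hstack([A,B])[:,:,::-1])
E
```

```text
[ 0.58418377 -0.35502749  0.15942849] 0.04256493488435778 35.56523859500885
(array([359.7, 294.4]), array([25.8,  7.2]), np.float64(9.5), array([0.9966, 0.0335, 0.15  ]))
(array([109.9, 211.5]), array([ 8.1, 10.6]), np.float64(74.1), array([ 0.5213, -0.3237,  0.15  ]))
(array([ 11.5, 180. ]), array([46., 23.]), np.float64(90.0), array([ 0.2995, -0.4943,  0.15  ]))
(array([501.3, 110.3]), array([10.6, 24. ]), np.float64(45.0), array([0.781 , 0.7856, 0.15  ]))
```

View pics/g2.png

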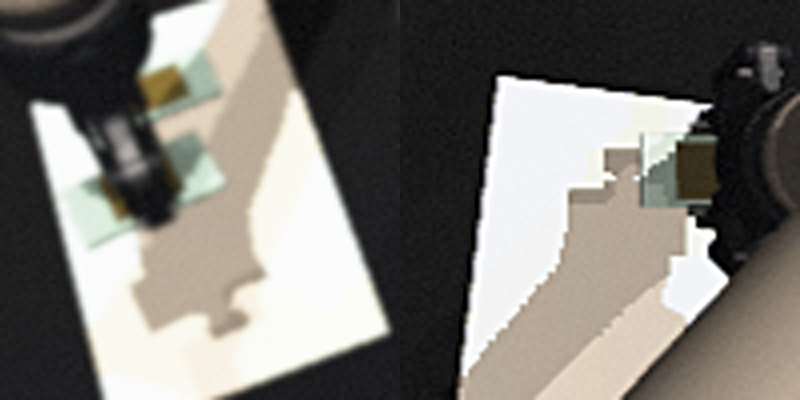

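Plate 1 is held level by its mid edges. Its left short edge shows at crop x=640 (y 135–207) and the film's left edge at x=677.

```bash
python3 - <<'E'
from h import *
o=ctrl.get_obs(); print(o['ee_pos'],o['tcp_rot'])
f=lambda c:full(np.array(c)-[400,0],340,150,4)
print(ray("top",f([[640,135],[641,207]]),.157), ray("top",f([[677,140],[677,198]]),.1575))
g=lambda c:full(c,70,190,4)
print(ray("scene",g([[190,135],[223,180],[62,198],[92,247]]),.157))
E
```

```text
[ 0.58136057 -0.35190491  0.15234571] [1.08113537e-03 7.19936767e-01 6.94038719e-01 3.73872290e-04]
[[ 0.60468293 -0.31172698  0.157     ]
 [ 0.56204697 -0.31157116  0.157     ]] [[ 0.60162277 -0.3333126   0.1575    ]
 [ 0.56730124 -0.33267988  0.1575    ]]
[[ 0.56771706 -0.32239145  0.157     ]
 [ 0.6064303  -0.31821109  0.157     ]
 [ 0.57015687 -0.39790385  0.157     ]
 [ 0.6092865  -0.39465355  0.157     ]]
```

Call:
apply_moves --series '[[[0, 0, 0.05], [0.02, 0.204, 0], -0.2], [[0, 0, 0.05], [0.02, 0.204, 0], -0.2], [[0, 0, 0.05], [0.02, 0.204, 0], -0.2], [[0, 0, 0.05], [0.02, 0.204, 0], -0.2], [[0, 0, 0.05], [0.02, 0.204, 0], -0.2]]'

```text
time_s: 5.7
ee_pos: [0.6019, -0.1343, 0.1475]
tcp_rot: [-0.005, 0.706, 0.709, 0.002]
ft_force: [0.4, 0.5, -1.1]
grip_width: 0.0423
gripper_force: 35.6
```

Call:
apply_moves --series '[[[0, 0, 0], [0.02, 0.204, 0], -0.2], [[0, 0, 0], [0.02, 0.204, 0], -0.2], [[0, 0, 0], [0.02, 0.204, 0], -0.2], [[0, 0, 0], [0.02, 0.204, 0], -0.2], [[0, 0, 0], [0.02, 0.204, 0], -0.2]]'

```text
time_s: 6.2
ee_pos: [0.6196, 0.0693, 0.1476]
tcp_rot: [-0.005, 0.705, 0.709, 0.001]
ft_force: [0.5, 0.3, -1.0]
grip_width: 0.0426
gripper_force: 35.6
```

Call:
apply_moves --series '[[[0, 0, 0], [0, 0, -0.04], -0.2], [[0, 0, 0], [0, 0, -0.07], -0.2], [[0, 0, 0], [0, 0, -0.09], -0.2], [[0, 0, 0], [0, 0, -0.09], -0.2], [[0, 0, 0], [0, 0, -0.09], -0.2]]'

```text
time_s: 6.7
ee_pos: [0.6199, 0.0562, 0.0602]
tcp_rot: [-0.001, 0.711, 0.703, -0.001]
ft_force: [0.6, 0.4, 0.9]
grip_width: 0.0426
gripper_force: 35.5
```

```bash
python3 - <<'E'
from h import *
o=ctrl.get_obs(); print(o['ee_pos'],o['tcp_rot'])
a=ctrl.camera("scene"); b=ctrl.camera("top")
A=cv2.resize(a[130:240,170:280],(400,400),interpolation=cv2.INTER_CUBIC);B=cv2.resize(b[140:220,205:285],(400,400),interpolation=cv2.INTER_CUBIC)
cv2.imwrite("pics/g3.png",np.hstack([A,B])[:,:,::-1])
E
```

```text
[0.61992631 0.05618101 0.06015629] [-0.00085303  0.71091089  0.70328048 -0.0012413 ]
```

View pics/g3.png

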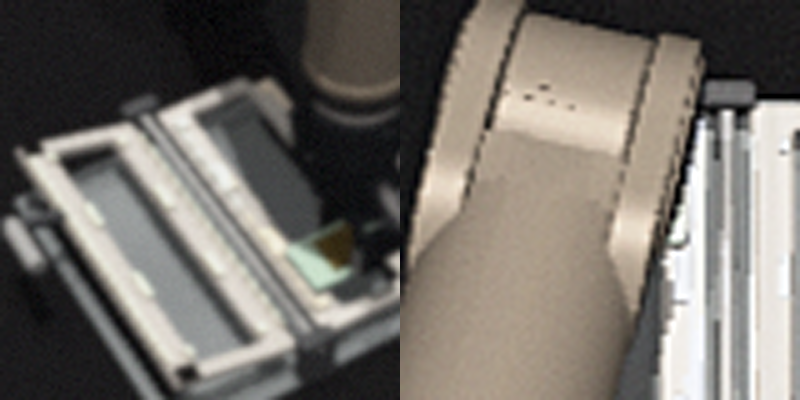

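The plate hangs just above the far tray pocket, with its inner end at the inner guide strip. I lower it while watching the force.

Call:
apply_moves --series '[[[0, 0, 0], [0.001, 0, -0.004], -0.2], [[0, 0, 0], [0.001, 0, -0.007], -0.2], [[0, 0, 0], [0.001, 0, -0.0085], -0.2], [[0, 0, 0], [0.001, 0, -0.0085], -0.2]]'

```text
time_s: 7.2
ee_pos: [0.622, 0.0567, 0.053]
tcp_rot: [-0.0, 0.711, 0.703, 0.0]
ft_force: [-0.7, -0.3, 1.9]
grip_width: 0.0427
gripper_force: 35.9
```

```bash
python3 - <<'E'
from bench import ctrl
o=ctrl.get_obs(); print(o['ee_pos'],o['ft_force'],o['moment'])
E
```

```text
[0.62198059 0.05666064 0.05300424] [-0.72012339 -0.29291054  1.85021018] [ 0.03506475  0.15432537 -0.01674463]
```

Call:
apply_moves --series '[[[0, 0, 0], [0, 0, -0.001], -0.2], [[0, 0, 0], [0, 0, -0.001], 0.25], [[0, 0, 0], [0, 0, -0.001], 0.25], [[0, 0, 0], [0, 0, 0.03], 0.25], [[0, 0, 0], [0, 0, 0.06], 0.25]]'

```text
time_s: 7.7
ee_pos: [0.621, 0.0565, 0.1123]
tcp_rot: [-0.001, 0.711, 0.703, -0.001]
ft_force: [0.2, -0.0, 0.5]
grip_width: 0.0531
gripper_force: 0.0
```

Call:
apply_moves --series '[[[0, 0, -0.05], [-0.11, -0.19, 0.07], 0.3], [[0, 0, -0.05], [-0.11, -0.19, 0.07], 0.3], [[0, 0, -0.05], [-0.11, -0.19, 0.07], 0.3], [[0, 0, -0.05], [-0.11, -0.19, 0.07], 0.3], [[0, 0, -0.05], [-0.11, -0.19, 0.07], 0.3]]'

```text
time_s: 8.2
ee_pos: [0.5098, -0.1383, 0.1843]
tcp_rot: [0.001, 0.722, 0.692, -0.0]
ft_force: [0.9, -0.8, 0.1]
grip_width: 0.0555
gripper_force: 0.0
```

```bash
python3 - <<'E'
from h import *
o=ctrl.get_obs(); print(o['ee_pos'],o['tcp_rot'])
a=ctrl.camera("scene"); b=ctrl.camera("top"); np.save("b1.npy",b)
for n,im in(("scene",a),("top",b)):
    for x in films(im,n): print(n,x)
A=cv2.resize(a[130:240,170:280],(400,400),interpolation=cv2.INTER_CUBIC);B=cv2.resize(b[150:230,205:285],(400,400),interpolation=cv2.INTER_CUBIC)
cv2.imwrite("pics/g4.png",np.hstack([A,B])[:,:,::-1])
E
```

```text
[ 0.50979509 -0.13833555  0.18433554] [ 1.15674142e-03  7.21918614e-01  6.91976993e-01 -1.35602641e-04]
scene (array([108.5, 212.1]), array([ 7.4, 12.7]), np.float64(66.8), array([ 0.4036, -0.3208,  0.0085]))
scene (array([265.1, 199.4]), array([ 8.4, 12.3]), np.float64(60.3), array([0.5979, 0.0724, 0.0085]))
scene (array([ 11.5, 180. ]), array([46., 23.]), np.float64(90.0), array([ 0.1424, -0.518 ,  0.0085]))
scene (array([501.3, 110.3]), array([10.6, 24. ]), np.float64(45.0), array([0.7101, 0.9908, 0.0085]))
top (array([245.5, 179.5]), array([11., 13.]), np.float64(90.0), array([0.6257, 0.059 , 0.0085]))
top (array([334.2,  58.2]), array([32.7, 30.1]), np.float64(25.0), array([ 0.9574, -0.184 ,  0.0085]))
top (array([216.6,  52.6]), array([29.6, 32.7]), np.float64(74.5), array([0.9754, 0.1381, 0.0085]))
```

View pics/g4.png

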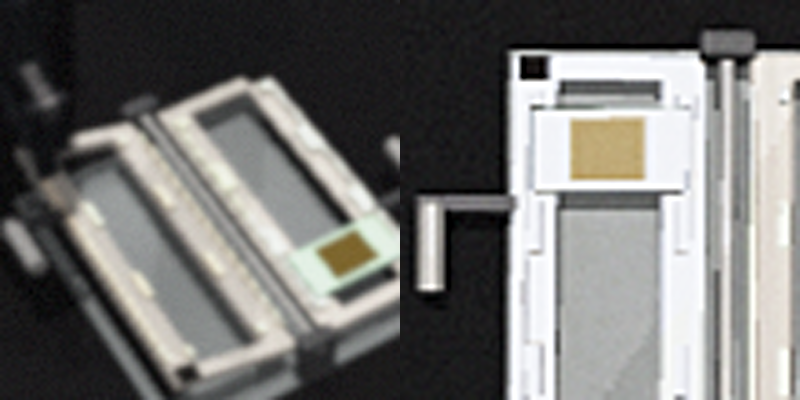

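Plate 1 sits centred in the far tray pocket, film up, and plate 2 has not moved. I go on to plate 2.

Call:
apply_moves --series '[[[0, 0, 0], [-0.106, -0.18, -0.03], 0.3], [[0, 0, 0], [-0.106, -0.18, -0.03], 0.3], [[0, 0, 0], [-0.106, -0.18, -0.03], 0.3], [[0, 0, 0], [-0.106, -0.18, -0.06], 0.3], [[0, 0, 0], [-0.106, -0.18, -0.1], 0.3]]'

```text
time_s: 8.8
ee_pos: [0.4066, -0.3185, 0.0896]
tcp_rot: [0.005, 0.722, 0.692, -0.0]
ft_force: [1.3, -0.0, 0.2]
grip_width: 0.0555
gripper_force: 0.0
```

Call:
apply_moves --series '[[[0, 0, 0], [0, 0, -0.04], 0.3], [[0, 0, 0], [0, 0, -0.06], 0.3], [[0, 0, 0], [0, 0, -0.06], 0.3], [[0, 0, 0], [0, 0, -0.06], 0.3]]'

```text
time_s: 9.2
ee_pos: [0.4074, -0.3119, 0.0275]
tcp_rot: [0.0, 0.72, 0.694, -0.0]
ft_force: [-0.4, -0.1, -0.1]
grip_width: 0.0553
gripper_force: 0.0
```

```bash
python3 - <<'E'
from h import *
o=ctrl.get_obs(); print(o['ee_pos'],o['tcp_rot'])
a=ctrl.camera("scene")
for x in films(a,"scene"): print(x)
E
```

```text
[ 0.40741946 -0.31194557  0.02749551] [ 7.98104328e-05  7.19619798e-01  6.94368297e-01 -9.48861686e-05]
(array([265.1, 199.4]), array([ 8.4, 12.3]), np.float64(60.3), array([0.5979, 0.0724, 0.0085]))
(array([ 11.5, 180. ]), array([46., 23.]), np.float64(90.0), array([ 0.1424, -0.518 ,  0.0085]))
(array([501.3, 110.3]), array([10.6, 24. ]), np.float64(45.0), array([0.7101, 0.9908, 0.0085]))
```

Call:
apply_moves --series '[[[0, 0, 0], [-0.0035, -0.006, 0], 0.3], [[0, 0, 0], [-0.0035, -0.006, -0.0075], 0.3], [[0, 0, 0], [-0.0035, -0.006, -0.0155], 0.3], [[0, 0, 0], [-0.0035, -0.006, -0.0155], 0.3]]'

```text
time_s: 9.65
ee_pos: [0.4027, -0.3172, 0.0109]
tcp_rot: [-0.001, 0.72, 0.694, 0.0]
ft_force: [0.4, 0.4, -0.7]
grip_width: 0.0558
gripper_force: 0.0
```

Call:
apply_moves --series '[[[0, 0, 0], [0, 0, 0], -0.2], [[0, 0, 0], [0, 0, 0], -0.2], [[0, 0, 0], [0, 0, 0], -0.2], [[0, 0, 0], [0, 0, 0], -0.2]]'

```text
time_s: 10.05
ee_pos: [0.4034, -0.318, 0.0119]
tcp_rot: [0.0, 0.72, 0.694, 0.0]
ft_force: [-0.7, 0.3, -0.8]
grip_width: 0.0426
gripper_force: 35.4
```

Call:
apply_moves --series '[[[0, 0, 0], [0, 0, 0.02], -0.2], [[0, 0, 0], [0, 0, 0.05], -0.2], [[0, 0, 0], [0, 0, 0.1], -0.2], [[0, 0, 0], [0, 0, 0.14], -0.2], [[0, 0, 0], [0, 0, 0.14], -0.2]]'

```text
time_s: 10.55
ee_pos: [0.4063, -0.3216, 0.1577]
tcp_rot: [0.006, 0.72, 0.694, 0.001]
ft_force: [0.9, -0.3, -0.9]
grip_width: 0.0425
gripper_force: 35.8
```

```bash
python3 - <<'E'
from bench import ctrl
o=ctrl.get_obs(); print(o['ee_pos'],o['tcp_rot'],o['grip_width'])
ctrl.camera("top"); o=ctrl.get_obs(); print(o['ee_pos'],o['tcp_rot'])
E
```

```text
[ 0.40629751 -0.32160437  0.15765768] [0.00614803 0.71995776 0.69398944 0.00130129] 0.04248849546853499
[ 0.4049623  -0.31971753  0.15477139] [0.0033357  0.71986765 0.69410263 0.00099498]
```

Call:
apply_moves --series '[[[0, 0, 0.05], [0.033, 0.188, 0], -0.2], [[0, 0, 0.05], [0.033, 0.188, 0], -0.2], [[0, 0, 0.05], [0.033, 0.188, 0], -0.2], [[0, 0, 0.05], [0.033, 0.188, 0], -0.2], [[0, 0, 0.05], [0.033, 0.188, 0], -0.2]]'

```text
time_s: 11.1
ee_pos: [0.4364, -0.1214, 0.1497]
tcp_rot: [-0.003, 0.706, 0.708, 0.001]
ft_force: [0.2, -0.7, -1.3]
grip_width: 0.0424
gripper_force: 35.8
```

Call:
apply_moves --series '[[[0, 0, 0], [0.033, 0.1875, 0], -0.2], [[0, 0, 0], [0.033, 0.1875, 0], -0.2], [[0, 0, 0], [0.033, 0.1875, 0], -0.2], [[0, 0, 0], [0.033, 0.1875, 0], -0.2], [[0, 0, 0], [0.033, 0.1875, 0], -0.2]]'

```text
time_s: 11.6
ee_pos: [0.4687, 0.0651, 0.15]
tcp_rot: [-0.002, 0.706, 0.708, -0.0]
ft_force: [0.4, 0.3, 0.1]
grip_width: 0.0428
gripper_force: 35.8
```

Call:
apply_moves --series '[[[0, 0, 0], [0, 0, -0.04], -0.2], [[0, 0, 0], [0, 0, -0.07], -0.2], [[0, 0, 0], [0, 0, -0.09], -0.2], [[0, 0, 0], [0, 0, -0.09], -0.2], [[0, 0, 0], [0, 0, -0.09], -0.2]]'

```text
time_s: 12.1
ee_pos: [0.4687, 0.0564, 0.0614]
tcp_rot: [-0.0, 0.711, 0.703, -0.001]
ft_force: [-0.8, -0.4, 0.1]
grip_width: 0.0427
gripper_force: 35.8
```

```bash
python3 - <<'E'
from bench import ctrl
ctrl.camera("top"); o=ctrl.get_obs(); print(o['ee_pos'],o['tcp_rot'])
E
```

```text
[0.46954068 0.05673912 0.06222898] [ 1.98491320e-04  7.11083462e-01  7.03107579e-01 -5.44131014e-05]
```

Call:
apply_moves --series '[[[0, 0, 0], [0, 0.0005, -0.004], -0.2], [[0, 0, 0], [0, 0.0005, -0.007], -0.2], [[0, 0, 0], [0, 0.0005, -0.01], -0.2], [[0, 0, 0], [0, 0.0005, -0.01], -0.2]]'

```text
time_s: 12.55
ee_pos: [0.4696, 0.0581, 0.0521]
tcp_rot: [0.0, 0.711, 0.703, 0.0]
ft_force: [0.6, -0.2, -0.3]
grip_width: 0.0426
gripper_force: 35.8
```

Call:
apply_moves --series '[[[0, 0, 0], [0, 0, 0], 0.25], [[0, 0, 0], [0, 0, 0], 0.25], [[0, 0, 0], [0, 0, 0], 0.25], [[0, 0, 0], [0, 0, 0.03], 0.25], [[0, 0, 0], [0, 0, 0.08], 0.25]]'

```text
time_s: 13.05
ee_pos: [0.4662, 0.0577, 0.1301]
tcp_rot: [-0.002, 0.711, 0.703, -0.004]
ft_force: [1.3, 0.8, 0.5]
grip_width: 0.0534
gripper_force: 0.0
```

Call:
apply_moves --series '[[[0, 0, 0.8], [0.04, -0.2, 0.09], 0.3], [[0, 0, 0.8], [0.04, -0.2, 0.09], 0.3], [[0, 0, 0.8], [0.04, -0.2, 0.09], 0.3], [[0, 0, 0.8], [0.04, -0.2, 0.09], 0.3], [[0, 0, 0.8], [0.04, -0.2, 0.09], 0.3]]'

```text
time_s: 13.55
ee_pos: [0.5097, -0.1476, 0.2243]
tcp_rot: [0.003, 0.551, 0.834, -0.0]
ft_force: [0.1, -1.0, 0.7]
grip_width: 0.0552
gripper_force: 0.0
```

```bash
python3 - <<'E'
from h import *
a=ctrl.camera("scene"); b=ctrl.camera("top"); np.save("b1.npy",b)
o=ctrl.get_obs(); print(o['ee_pos'],o['tcp_rot'])
for n,im in(("scene",a),("top",b)):
    for x in films(im,n,.0485): print(n,x)
A=cv2.resize(a[130:240,170:300],(473,400),interpolation=cv2.INTER_CUBIC);B=cv2.resize(b[155:265,205:280],(300,440),interpolation=cv2.INTER_CUBIC)[:400]
cv2.imwrite("pics/g5.png",np.hstack([A,B])[:,:,::-1])
E
```

```text
[ 0.5097983  -0.14861942  0.22424387] [ 3.24799061e-03  5.52734196e-01  8.33350918e-01 -7.78719418e-04]
scene (array([265.1, 199.3]), array([ 8.3, 12.3]), np.float64(60.3), array([0.6226, 0.0538, 0.0485]))
scene (array([236.3, 164.5]), array([ 7.2, 11.9]), np.float64(66.8), array([0.4707, 0.0542, 0.0485]))
scene (array([ 11.5, 179.5]), array([45., 23.]), np.float64(90.0), array([ 0.1849, -0.5108,  0.0485]))
scene (array([501.3, 110.3]), array([10.6, 24. ]), np.float64(45.0), array([0.7301, 0.9328, 0.0485]))
top (array([246. , 237.5]), array([11., 14.]), np.float64(90.0), array([0.4714, 0.0563, 0.0485]))
top (array([245.5, 179.5]), array([11., 13.]), np.float64(90.0), array([0.6228, 0.0575, 0.0485]))
top (array([334.2,  58.1]), array([32.8, 29.6]), np.float64(23.6), array([ 0.944 , -0.1777,  0.0485]))
top (array([216.5,  52.6]), array([29.6, 33. ]), np.float64(74.5), array([0.9611, 0.1344, 0.0485]))
```

View pics/g5.png

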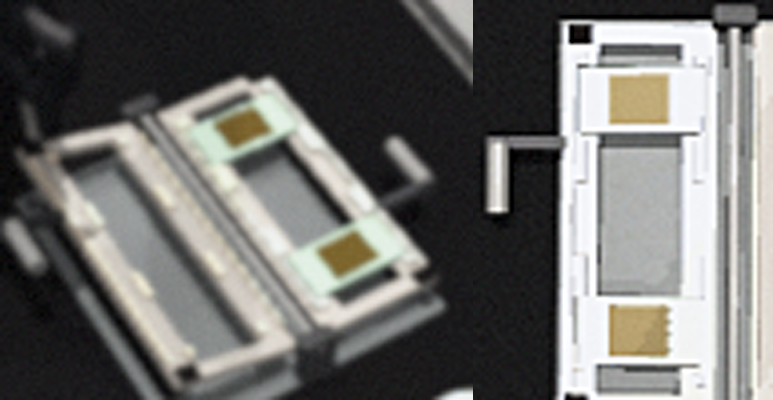

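Both plates lie centred in the end pockets, film up. Now I turn the gripper to close along y over the cover bar.

Call:
apply_moves --series '[[[0, 0, 0.74], [0.01, -0.006, 0], -0.06], [[0, 0, 0.74], [0.01, -0.006, 0], -0.06], [[0, 0, 0.74], [0.01, -0.006, 0], -0.06], [[0, 0, 0.74], [0.01, -0.006, 0], -0.06]]'

```text
time_s: 14.05
ee_pos: [0.519, -0.1465, 0.2211]
tcp_rot: [-0.001, 0.377, 0.926, 0.0]
ft_force: [0.4, 0.4, 0.9]
grip_width: 0.0405
gripper_force: 0.0
```

Call:
apply_moves --series '[[[0, 0, 0.74], [0, 0, -0.03], -0.06], [[0, 0, 0.74], [0, 0, -0.03], -0.06], [[0, 0, 0.74], [0, 0, -0.03], -0.06], [[0, 0, 0.74], [0, 0, -0.03], -0.06]]'

```text
time_s: 14.45
ee_pos: [0.519, -0.147, 0.1913]
tcp_rot: [-0.001, 0.193, 0.981, 0.0]
ft_force: [-0.2, -0.1, 0.8]
grip_width: 0.04
gripper_force: 0.0
```

Call:
apply_moves --series '[[[0, 0, 0.74], [0, 0, -0.03], -0.06], [[0, 0, 0.74], [0, 0, -0.03], -0.06], [[0, 0, 0.74], [0, 0, -0.03], -0.06], [[0, 0, 0.74], [0, 0, -0.03], -0.06], [[0, 0, 0.74], [0, 0, -0.03], -0.06]]'

```text
time_s: 14.95
ee_pos: [0.5194, -0.1477, 0.162]
tcp_rot: [0.0, 0.002, 1.0, 0.0]
ft_force: [0.1, 0.1, 0.1]
grip_width: 0.04
gripper_force: 0.0
```

```bash
python3 - <<'E'
from h import *
o=ctrl.get_obs(); print(o['ee_pos'],o['tcp_rot'],o['joint_pos'],2*np.degrees(np.arctan2(o['tcp_rot'][2],o['tcp_rot'][1]))-90)
E
```

```text
[ 0.51940417 -0.14773978  0.1619867 ] [1.20277915e-04 1.58110232e-03 9.99998738e-01 9.47287321e-05] [-0.12719267  0.37201525  0.49043944  1.67815224 -0.18995672  1.13872515
  1.98234337] 89.81881894279078
```

Call:
apply_moves --series '[[[0, 0, 0], [0, -0.0065, -0.03], -0.06], [[0, 0, 0], [0, -0.0065, -0.045], -0.06], [[0, 0, 0], [0, -0.0065, -0.06], -0.06], [[0, 0, 0], [0, -0.0065, -0.07], -0.06], [[0, 0, 0], [0, -0.0065, -0.077], -0.06]]'

```text
time_s: 15.45
ee_pos: [0.5192, -0.1543, 0.0843]
tcp_rot: [-0.0, 0.001, 1.0, 0.0]
ft_force: [-0.7, 0.6, 0.9]
grip_width: 0.0403
gripper_force: 0.0
```

Call:
apply_moves --series '[[[0, 0, 0], [0, 0, 0], -0.8], [[0, 0, 0], [0, 0, 0], -0.8], [[0, 0, 0], [0, 0, 0], -0.8], [[0, 0, 0], [0, 0, 0], -0.8], [[0, 0, 0], [0, 0, 0], -0.8]]' --squeeze 40

```text
time_s: 15.95
ee_pos: [0.5195, -0.1559, 0.0854]
tcp_rot: [0.001, 0.001, 1.0, -0.001]
ft_force: [-0.2, -2.6, -0.2]
grip_width: 0.0126
gripper_force: 39.1
```

```bash
python3 - <<'E'
from h import *
a=ctrl.camera("scene"); b=ctrl.camera("top")
o=ctrl.get_obs(); print(o['ee_pos'],o['ft_force'],o['grip_width'],o['gripper_force'])
A=cv2.resize(a[110:250,150:290],(500,500),interpolation=cv2.INTER_CUBIC)
cv2.imwrite("pics/g6.png",A[:,:,::-1])
E
```

```text
[ 0.51953613 -0.15585283  0.08544097] [-0.24453065 -4.46084862 -0.16099495] 0.012261148313275263 39.160287380218506
```

```bash
python3 - <<'E'
import numpy as np
t=np.linspace(.3,np.pi,21); r=.155
y=-r*np.cos(t); z=r*np.sin(t)
for k in range(0,20,5):
    print([(round(float(.0096*(y[j]-y[k])),4),round(float(y[j]-y[k]),4),round(float(z[j]-z[k]),4)) for j in range(k+1,k+6)])
E
```

```text
[(0.0001, 0.008, 0.0205), (0.0002, 0.0188, 0.0397), (0.0003, 0.0322, 0.0571), (0.0005, 0.0479, 0.0725), (0.0006, 0.0657, 0.0855)]
[(0.0002, 0.0194, 0.0103), (0.0004, 0.0401, 0.0178), (0.0006, 0.0617, 0.0223), (0.0008, 0.0836, 0.0237), (0.001, 0.1055, 0.022)]
[(0.0002, 0.0215, -0.0048), (0.0004, 0.042, -0.0126), (0.0006, 0.0613, -0.0233), (0.0008, 0.0788, -0.0366), (0.0009, 0.0943, -0.0522)]
[(0.0001, 0.0131, -0.0177), (0.0002, 0.0236, -0.037), (0.0003, 0.0313, -0.0576), (0.0003, 0.0359, -0.0791), (0.0004, 0.0375, -0.1011)]
```

View pics/g6.png

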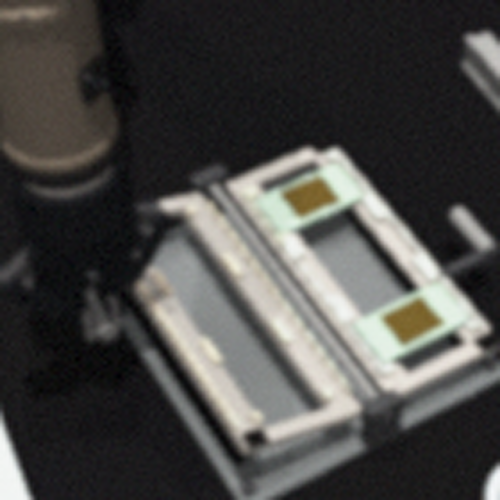

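The gripper holds the cover bar and both plates are still seated. I swing the first quarter and check the force.

Call:
apply_moves --series '[[[0, 0, 0], [0, 0.008, 0.0205], -0.8], [[0, 0, 0], [0, 0.0188, 0.0397], -0.8], [[0, 0, 0], [0, 0.032, 0.057], -0.8], [[0, 0, 0], [0.0005, 0.048, 0.0725], -0.8], [[0, 0, 0], [0.0006, 0.0657, 0.0855], -0.8]]'

```text
time_s: 16.55
ee_pos: [0.5203, -0.0979, 0.1738]
tcp_rot: [0.002, 0.003, 1.0, -0.007]
ft_force: [-1.7, -14.6, 8.9]
grip_width: 0.0122
gripper_force: 38.9
```

```bash
python3 - <<'E'
from h import *
a=ctrl.camera("scene")
o=ctrl.get_obs(); print(o['ee_pos'],o['ft_force'],o['grip_width'],o['gripper_force'])
E
```

```text
[ 0.52038719 -0.09486761  0.17617005] [ -7.42562214 -11.20228993  15.3495184 ] 0.012295412987645579 39.623050689697266
```

Call:
apply_moves --series '[[[0, 0, 0], [0, -0.004, 0.002], -0.06], [[0, 0, 0], [0, -0.004, 0], -0.06], [[0, 0, 0], [0, -0.004, -0.004], -0.06], [[0, 0, 0], [0, -0.004, -0.007], -0.06], [[0, 0, 0], [0, -0.004, -0.007], -0.06]]'

```text
time_s: 17.1
ee_pos: [0.519, -0.0919, 0.1619]
tcp_rot: [-0.001, -0.001, 1.0, 0.0]
ft_force: [0.3, 0.4, 0.3]
grip_width: 0.0402
gripper_force: 0.0
```

```bash
python3 - <<'E'
from h import *
a=ctrl.camera("scene")
o=ctrl.get_obs(); print(o['ee_pos'],o['ft_force'],o['grip_width'],o['gripper_force'])
E
```

```text
[ 0.51934317 -0.0921774   0.16235673] [ 0.6446587  -0.21103269  0.75558985] 0.040144815475788145 0.0
```

Call:
apply_moves --series '[[[0, 0, 0], [0, 0, 0], -0.8], [[0, 0, 0], [0, 0, 0], -0.8], [[0, 0, 0], [0, 0, 0], -0.8], [[0, 0, 0], [0, 0, 0], -0.8]]'

```text
time_s: 17.55
ee_pos: [0.52, -0.094, 0.1636]
tcp_rot: [0.0, 0.001, 1.0, -0.001]
ft_force: [0.2, -1.9, 0.5]
grip_width: 0.0127
gripper_force: 38.9
```

```bash
python3 - <<'E'
from h import *
a=ctrl.camera("scene")
o=ctrl.get_obs(); print(o['ee_pos'],o['ft_force'],o['grip_width'],o['gripper_force'])
A=cv2.resize(a[80:220,160:300],(500,500),interpolation=cv2.INTER_CUBIC)
cv2.imwrite("pics/g7.png",A[:,:,::-1])
E
```

```text
[ 0.52002575 -0.09395749  0.16362767] [-0.28397693 -2.65465825  0.03887744] 0.012453409471024164 38.94117057323456
```

```bash
cat > arc.py <<'E'
import numpy as np,sys
a,b,n=map(float,sys.argv[1:4]); n=int(n); t=np.linspace(a,b,n+1); r=.155
y=-r*np.cos(t); z=r*np.sin(t)
for k in range(0,n,5):
    print([(round(float(.0096*(y[j]-y[k])),4),round(float(y[j]-y[k]),4),round(float(z[j]-z[k]),4)) for j in range(k+1,min(k+6,n+1))])
E
python3 arc.py .963 3.1416 15
```

```text
[(0.0002, 0.0193, 0.0115), (0.0004, 0.0402, 0.02), (0.0006, 0.062, 0.0255), (0.0008, 0.0844, 0.0277), (0.001, 0.1068, 0.0267)]
[(0.0002, 0.0221, -0.0043), (0.0004, 0.0433, -0.0117), (0.0006, 0.0633, -0.0221), (0.0008, 0.0815, -0.0353), (0.0009, 0.0976, -0.051)]
[(0.0001, 0.0137, -0.0179), (0.0002, 0.0246, -0.0375), (0.0003, 0.0326, -0.0585), (0.0004, 0.0375, -0.0805), (0.0004, 0.0391, -0.1029)]
```

Call:
apply_moves --series '[[[0, 0, 0], [0.0002, 0.0193, 0.0115], -0.8], [[0, 0, 0], [0.0004, 0.0402, 0.02], -0.8], [[0, 0, 0], [0.0006, 0.062, 0.0255], -0.8], [[0, 0, 0], [0.0008, 0.0844, 0.0277], -0.8], [[0, 0, 0], [0.001, 0.1068, 0.0267], -0.8]]'

```text
time_s: 18.1
ee_pos: [0.5214, 0.0114, 0.1917]
tcp_rot: [0.001, 0.001, 1.0, -0.002]
ft_force: [-0.7, -3.2, 6.6]
grip_width: 0.0125
gripper_force: 40.4
```

```bash
python3 - <<'E'
from h import *
a=ctrl.camera("scene")
o=ctrl.get_obs(); print(o['ee_pos'],o['ft_force'],o['grip_width'],o['gripper_force'])
E
```

```text
[0.52141983 0.01805869 0.19114261] [-0.45540461  1.07120836  6.64972147] 0.01280979571827991 40.53962767124176
```

Call:
apply_moves --series '[[[0, 0, 0], [0.0002, 0.0221, -0.0043], -0.8], [[0, 0, 0], [0.0004, 0.0433, -0.0117], -0.8], [[0, 0, 0], [0.0006, 0.0633, -0.0221], -0.8], [[0, 0, 0], [0.0008, 0.0815, -0.0353], -0.8], [[0, 0, 0], [0.001, 0.0976, -0.051], -0.8]]'

```text
time_s: 18.65
ee_pos: [0.5225, 0.1112, 0.1387]
tcp_rot: [0.001, 0.0, 1.0, -0.001]
ft_force: [1.0, -2.0, 1.9]
grip_width: 0.0125
gripper_force: 40.0
```

Call:
apply_moves --series '[[[0, 0, 0], [0.0001, 0.0137, -0.0179], -0.8], [[0, 0, 0], [0.0002, 0.0246, -0.0375], -0.8], [[0, 0, 0], [0.0003, 0.0326, -0.0585], -0.8], [[0, 0, 0], [0.0004, 0.0356, -0.07], -0.8], [[0, 0, 0], [0.0004, 0.0375, -0.0805], -0.8]]'

```text
time_s: 19.15
ee_pos: [0.5229, 0.1477, 0.0577]
tcp_rot: [0.0, 0.001, 1.0, -0.001]
ft_force: [0.8, -3.6, 3.5]
grip_width: 0.0123
gripper_force: 38.9
```

```bash
python3 - <<'E'
from h import *
a=ctrl.camera("scene")
o=ctrl.get_obs(); print(o['ee_pos'],o['ft_force'],o['grip_width'],o['gripper_force'])
E
```

```text
[0.52282457 0.14781541 0.05643044] [ 3.85987541 -3.27670779 -2.62904857] 0.012316301404243758 38.905227184295654
```

Call:
apply_moves --series '[[[0, 0, 0], [0, 0.001, -0.008], -0.8], [[0, 0, 0], [0, 0.0015, -0.014], -0.8], [[0, 0, 0], [0, 0.0016, -0.018], -0.8], [[0, 0, 0], [0, 0.0016, -0.02], -0.8], [[0, 0, 0], [0, 0.0016, -0.021], -0.8]]'

```text
time_s: 19.7
ee_pos: [0.523, 0.1488, 0.0399]
tcp_rot: [0.0, 0.001, 1.0, -0.0]
ft_force: [-5.1, -6.8, 22.5]
grip_width: 0.0129
gripper_force: 40.9
```

```bash
python3 - <<'E'
from h import *
a=ctrl.camera("scene")
o=ctrl.get_obs(); print(o['ee_pos'],o['ft_force'],o['grip_width'],o['gripper_force'])
E
```

```text
[0.5229364  0.14875828 0.03997545] [-3.24221047 -6.76166973 17.10487662] 0.0123069114911272 40.48299729824066
```

Call:
apply_moves --series '[[[0, 0, 0], [0, 0, 0.002], -0.06], [[0, 0, 0], [0, 0, 0.002], -0.06], [[0, 0, 0], [0, 0, 0.002], -0.06], [[0, 0, 0], [0.012, 0, 0.002], -0.06], [[0, 0, 0], [0.0236, 0, 0.002], -0.06]]'

```text
time_s: 20.25
ee_pos: [0.5452, 0.1519, 0.0389]
tcp_rot: [-0.001, -0.001, 1.0, 0.001]
ft_force: [0.0, -1.2, -0.4]
grip_width: 0.0399
gripper_force: 0.0
```

```bash
python3 - <<'E'
from h import *
a=ctrl.camera("scene")
o=ctrl.get_obs(); print(o['ee_pos'],o['ft_force'],o['grip_width'],o['gripper_force'])
A=cv2.resize(a[110:230,190:310],(560,560),interpolation=cv2.INTER_CUBIC)
cv2.imwrite("pics/g8.png",A[:,:,::-1])
E
```

```text
[0.54794173 0.15158522 0.03922707] [ 2.87171395 -0.24336451  0.13334201] 0.039975817816132936 0.0
```

View pics/g8.png

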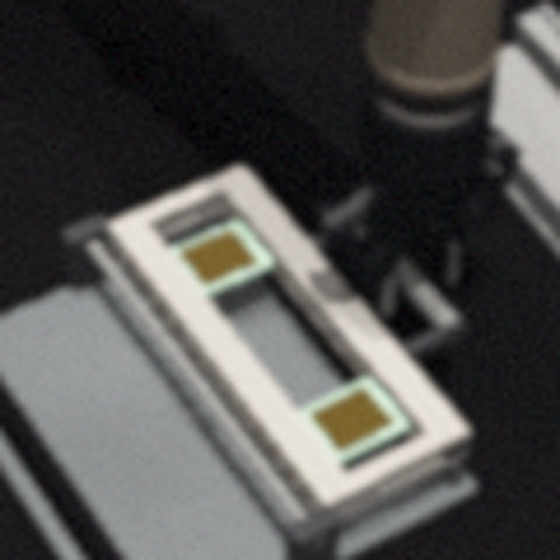

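The leaves are shut with both films visible through the window, and the gripper is centred at the junction of the two bars. I grip both.

Call:
apply_moves --series '[[[0, 0, 0], [-0.001, -0.003, -0.0015], -0.06], [[0, 0, 0], [-0.001, -0.003, -0.0015], -0.8], [[0, 0, 0], [-0.001, -0.003, -0.0015], -0.8], [[0, 0, 0], [-0.001, -0.003, -0.0015], -0.8], [[0, 0, 0], [-0.001, -0.003, -0.0015], -0.8]]' --squeeze 70

```text
time_s: 20.8
ee_pos: [0.5437, 0.1484, 0.0378]
tcp_rot: [-0.001, -0.0, 1.0, 0.0]
ft_force: [-1.6, 1.4, 0.3]
grip_width: 0.0116
gripper_force: 68.1
```

```bash
python3 - <<'E'
from h import *
a=ctrl.camera("scene")
o=ctrl.get_obs(); print(o['ee_pos'],o['ft_force'],o['grip_width'],o['gripper_force'])
E
python3 arc.py 3.1416 0 20
```

```text
[0.54368182 0.14845882 0.03777997] [-1.88453183  1.51997952 -0.72969837] 0.011397498606508584 68.13269466161728
[(-0.0, -0.0019, 0.0242), (-0.0001, -0.0076, 0.0479), (-0.0002, -0.0169, 0.0704), (-0.0003, -0.0296, 0.0911), (-0.0004, -0.0454, 0.1096)]
[(-0.0002, -0.0185, 0.0158), (-0.0004, -0.0392, 0.0285), (-0.0006, -0.0617, 0.0378), (-0.0008, -0.0854, 0.0435), (-0.0011, -0.1096, 0.0454)]
[(-0.0002, -0.0242, -0.0019), (-0.0005, -0.0479, -0.0076), (-0.0007, -0.0704, -0.0169), (-0.0009, -0.0911, -0.0296), (-0.0011, -0.1096, -0.0454)]
[(-0.0002, -0.0158, -0.0185), (-0.0003, -0.0285, -0.0392), (-0.0004, -0.0378, -0.0617), (-0.0004, -0.0435, -0.0854), (-0.0004, -0.0454, -0.1096)]
```

Call:
apply_moves --series '[[[0, 0, 0], [0, -0.0019, 0.0242], -0.8], [[0, 0, 0], [0, -0.0076, 0.0479], -0.8], [[0, 0, 0], [0, -0.0169, 0.0704], -0.8], [[0, 0, 0], [0, -0.0296, 0.0911], -0.8], [[0, 0, 0], [0, -0.0454, 0.1096], -0.8]]'

```text
time_s: 21.35
ee_pos: [0.5431, 0.1074, 0.1471]
tcp_rot: [-0.002, -0.002, 1.0, 0.003]
ft_force: [-0.1, 6.9, -7.3]
grip_width: 0.0114
gripper_force: 68.1
```

```bash
python3 - <<'E'
from h import *
a=ctrl.camera("scene")
o=ctrl.get_obs(); print(o['ee_pos'],o['ft_force'],o['grip_width'],o['gripper_force'])
for x in films(a,"scene",.1): print(x[0],x[1],x[2])
A=cv2.resize(a[80:230,170:320],(600,600),interpolation=cv2.INTER_CUBIC)
cv2.imwrite("pics/g9.png",A[:,:,::-1])
E
```

```text
[0.54314737 0.1043898  0.1504112 ] [-6.32354716  6.29329941  5.77433633] 0.011152686775936426 69.27904933691025
[259.1 193.2] [ 8.7 13.3] 40.6
[ 11.5 179.5] [23. 45.] 0.0
[230.3 157.7] [ 7.7 12.5] 40.6
[502.2 112. ] [10.3 24.7] 56.3
```

Forces stay low and the films are still visible in the raised leaves. I carry on with the swing.

Call:
apply_moves --series '[[[0, 0, 0], [-0.0002, -0.0185, 0.0158], -0.8], [[0, 0, 0], [-0.0004, -0.0392, 0.0285], -0.8], [[0, 0, 0], [-0.0006, -0.0617, 0.0378], -0.8], [[0, 0, 0], [-0.0008, -0.0854, 0.0435], -0.8], [[0, 0, 0], [-0.001, -0.1096, 0.0454], -0.8]]'

```text
time_s: 21.9
ee_pos: [0.5425, 0.0025, 0.1977]
tcp_rot: [-0.001, -0.004, 1.0, 0.008]
ft_force: [-9.8, 9.1, 12.5]
grip_width: 0.0112
gripper_force: 72.0
```

Call:
apply_moves --series '[[[0, 0, 0], [-0.0002, -0.0242, -0.0019], -0.8], [[0, 0, 0], [-0.0005, -0.0479, -0.0076], -0.8], [[0, 0, 0], [-0.0007, -0.0704, -0.0169], -0.8], [[0, 0, 0], [-0.0009, -0.0911, -0.0296], -0.8], [[0, 0, 0], [-0.001, -0.1096, -0.0454], -0.8]]'

```text
time_s: 22.4
ee_pos: [0.5411, -0.1153, 0.1482]
tcp_rot: [-0.002, -0.0, 1.0, 0.003]
ft_force: [-5.0, 5.6, 6.7]
grip_width: 0.0116
gripper_force: 80.0
```

```bash
python3 - <<'E'
from h import *
a=ctrl.camera("scene")
o=ctrl.get_obs(); print(o['ee_pos'],o['ft_force'],o['grip_width'],o['gripper_force'])
E
```

```text
[ 0.54091231 -0.11848155  0.1451205 ] [ 0.99316736  2.33948578 -3.37686324] 0.011358049097115677 79.14207100868225
```

Call:
apply_moves --series '[[[0, 0, 0], [-0.0002, -0.0158, -0.0185], -0.8], [[0, 0, 0], [-0.0003, -0.0285, -0.0392], -0.8], [[0, 0, 0], [-0.0004, -0.0378, -0.0617], -0.8], [[0, 0, 0], [-0.0004, -0.0415, -0.075], -0.8], [[0, 0, 0], [-0.0004, -0.0435, -0.0854], -0.8]]'

```text
time_s: 22.95
ee_pos: [0.5407, -0.1592, 0.0617]
tcp_rot: [-0.002, -0.0, 1.0, 0.001]
ft_force: [-5.4, 4.1, 3.4]
grip_width: 0.0111
gripper_force: 85.4
```

Call:
apply_moves --series '[[[0, 0, 0], [0, -0.001, -0.009], -0.8], [[0, 0, 0], [0, -0.0016, -0.016], -0.8], [[0, 0, 0], [0, -0.0019, -0.021], -0.8], [[0, 0, 0], [0, -0.0019, -0.024], -0.8], [[0, 0, 0], [0, -0.0019, -0.025], -0.8]]'

```text
time_s: 23.45
ee_pos: [0.5407, -0.1616, 0.0368]
tcp_rot: [-0.002, -0.0, 1.0, 0.001]
ft_force: [-5.2, 3.6, 1.7]
grip_width: 0.0109
gripper_force: 87.9
```

```bash
python3 - <<'E'
from h import *
a=ctrl.camera("scene")
o=ctrl.get_obs(); print(o['ee_pos'],o['ft_force'],o['grip_width'],o['gripper_force'])
E
```

```text
[ 0.54068167 -0.16160282  0.03672995] [-4.74912937  2.00934071  0.71168118] 0.011376920754262181 87.7540773153305
```

Call:
apply_moves --series '[[[0, 0, 0], [0, 0, -0.002], -0.8], [[0, 0, 0], [0, 0, -0.003], -0.8], [[0, 0, 0], [0, 0, -0.003], -0.8]]'

```text
time_s: 23.8
ee_pos: [0.5407, -0.1616, 0.034]
tcp_rot: [-0.002, -0.0, 1.0, 0.001]
ft_force: [-5.1, 1.8, 1.8]
grip_width: 0.0111
gripper_force: 87.9
```

```bash
python3 - <<'E'
from h import *
a=ctrl.camera("scene")
o=ctrl.get_obs(); print(o['ee_pos'],o['ft_force'],o['grip_width'],o['gripper_force'])
E
```

```text
[ 0.54072213 -0.161586    0.03399864] [-4.96387005  2.29687438  1.97507258] 0.011258186030132209 87.84209668636322
```

Call:
apply_moves --series '[[[0, 0, 0], [0, 0, -0.002], -0.8], [[0, 0, 0], [0, 0, -0.003], -0.8], [[0, 0, 0], [0, 0, -0.003], -0.8]]'

```text
time_s: 24.15
ee_pos: [0.5408, -0.1616, 0.0331]
tcp_rot: [-0.002, -0.0, 1.0, 0.001]
ft_force: [-9.0, 3.6, 14.9]
grip_width: 0.0112
gripper_force: 89.2
```

```bash
python3 - <<'E'
from h import *
a=ctrl.camera("scene"); b=ctrl.camera("top")
o=ctrl.get_obs(); print(o['ee_pos'],o['ft_force'],o['grip_width'],o['gripper_force'])
A=cv2.resize(a[110:250,150:290],(400,400),interpolation=cv2.INTER_CUBIC);B=cv2.resize(b[140:270,220:350],(400,400),interpolation=cv2.INTER_CUBIC)
cv2.imwrite("pics/g10.png",np.hstack([A,B])[:,:,::-1])
E
```

```text
[ 0.54075207 -0.16161383  0.0331159 ] [-8.52862816  4.40385711 14.04270516] 0.010961586020212266 89.21850979328156
```

Call:
apply_moves --series '[[[0, 0, 0], [0, 0, 0.003], -0.06], [[0, 0, 0], [0, 0, 0.005], -0.06], [[0, 0, 0], [0, 0, 0.005], -0.06], [[0, 0, 0], [0.014, 0, 0.005], -0.06], [[0, 0, 0], [0.027, 0, 0.005], -0.06]]'

```text
time_s: 24.75
ee_pos: [0.5703, -0.1629, 0.0363]
tcp_rot: [0.0, 0.0, 1.0, -0.0]
ft_force: [0.4, -0.1, 0.2]
grip_width: 0.0401
gripper_force: 0.0
```

Call:
apply_moves --series '[[[0, 0, 0], [0, 0, 0], -0.06], [[0, 0, 0], [0, 0, 0], -0.8], [[0, 0, 0], [0, 0, 0], -0.8], [[0, 0, 0], [0, 0, 0], -0.8], [[0, 0, 0], [0, 0, 0], -0.8]]' --squeeze 45

```text
time_s: 25.25
ee_pos: [0.5687, -0.1619, 0.0361]
tcp_rot: [-0.001, 0.0, 1.0, 0.001]
ft_force: [-0.4, 1.4, 0.5]
grip_width: 0.0127
gripper_force: 43.8
```

```bash
python3 - <<'E'
from h import *
a=ctrl.camera("scene")
o=ctrl.get_obs(); print(o['ee_pos'],o['ft_force'],o['grip_width'],o['gripper_force'])
E
python3 arc.py 0 3.1416 20
```

```text
[ 0.56873798 -0.161942    0.03614047] [-0.45922306  1.03555881  0.47950076] 0.012287271110151368 43.771167397499084
[(0.0, 0.0019, 0.0242), (0.0001, 0.0076, 0.0479), (0.0002, 0.0169, 0.0704), (0.0003, 0.0296, 0.0911), (0.0004, 0.0454, 0.1096)]
[(0.0002, 0.0185, 0.0158), (0.0004, 0.0392, 0.0285), (0.0006, 0.0617, 0.0378), (0.0008, 0.0854, 0.0435), (0.0011, 0.1096, 0.0454)]
[(0.0002, 0.0242, -0.0019), (0.0005, 0.0479, -0.0076), (0.0007, 0.0704, -0.0169), (0.0009, 0.0911, -0.0296), (0.0011, 0.1096, -0.0454)]
[(0.0002, 0.0158, -0.0185), (0.0003, 0.0285, -0.0392), (0.0004, 0.0378, -0.0617), (0.0004, 0.0435, -0.0854), (0.0004, 0.0454, -0.1096)]
```

Only the tray bar is gripped now. I open it, starting slowly.

Call:
apply_moves --series '[[[0, 0, 0], [0, 0.0002, 0.006], -0.8], [[0, 0, 0], [0, 0.0006, 0.013], -0.8], [[0, 0, 0], [0, 0.0019, 0.0242], -0.8], [[0, 0, 0], [0, 0.0045, 0.037], -0.8], [[0, 0, 0], [0, 0.0076, 0.0479], -0.8]]'

```text
time_s: 25.8
ee_pos: [0.5688, -0.1546, 0.0852]
tcp_rot: [-0.001, 0.0, 1.0, 0.0]
ft_force: [-0.1, 0.3, -5.2]
grip_width: 0.0128
gripper_force: 43.8
```

Call:
apply_moves --series '[[[0, 0, 0], [0.0001, 0.0093, 0.0225], -0.8], [[0, 0, 0], [0.0002, 0.022, 0.0432], -0.8], [[0, 0, 0], [0.0003, 0.0378, 0.0617], -0.8], [[0, 0, 0], [0.0005, 0.0563, 0.0775], -0.8], [[0, 0, 0], [0.0008, 0.077, 0.0902], -0.8]]'

```text
time_s: 26.3
ee_pos: [0.5697, -0.0836, 0.1776]
tcp_rot: [0.001, 0.002, 1.0, -0.004]
ft_force: [-1.4, -5.2, -2.2]
grip_width: 0.0125
gripper_force: 43.8
```

```bash
python3 - <<'E'
from h import *
a=ctrl.camera("scene")
o=ctrl.get_obs(); print(o['ee_pos'],o['ft_force'],o['grip_width'],o['gripper_force'])
E
python3 arc.py 1.0996 3.1416 15
```

```text
[ 0.56984953 -0.07938318  0.17997955] [-7.43900288 -4.23030365  9.05122259] 0.01233380572033397 44.65553283691406
[(0.0002, 0.0194, 0.0083), (0.0004, 0.0397, 0.0138), (0.0006, 0.0606, 0.0166), (0.0008, 0.0817, 0.0165), (0.001, 0.1026, 0.0135)]
[(0.0002, 0.0203, -0.0058), (0.0004, 0.0396, -0.0143), (0.0006, 0.0576, -0.0253), (0.0007, 0.0739, -0.0386), (0.0008, 0.0882, -0.0541)]
[(0.0001, 0.0121, -0.0173), (0.0002, 0.0218, -0.036), (0.0003, 0.0288, -0.0559), (0.0003, 0.0331, -0.0765), (0.0003, 0.0345, -0.0975)]
```

Call:
apply_moves --series '[[[0, 0, 0], [0.0002, 0.0194, 0.0083], -0.8], [[0, 0, 0], [0.0004, 0.0397, 0.0138], -0.8], [[0, 0, 0], [0.0006, 0.0606, 0.0166], -0.8], [[0, 0, 0], [0.0008, 0.0817, 0.0165], -0.8], [[0, 0, 0], [0.001, 0.1026, 0.0135], -0.8]]'

```text
time_s: 26.85
ee_pos: [0.5714, 0.0208, 0.1934]
tcp_rot: [0.002, 0.002, 1.0, -0.002]
ft_force: [-4.8, -3.0, 9.1]
grip_width: 0.0124
gripper_force: 48.2
```

Call:
apply_moves --series '[[[0, 0, 0], [0.0002, 0.0203, -0.0058], -0.8], [[0, 0, 0], [0.0004, 0.0396, -0.0143], -0.8], [[0, 0, 0], [0.0006, 0.0576, -0.0253], -0.8], [[0, 0, 0], [0.0007, 0.0739, -0.0386], -0.8], [[0, 0, 0], [0.0008, 0.0882, -0.0541], -0.8]]'

```text
time_s: 27.35
ee_pos: [0.5724, 0.112, 0.1357]
tcp_rot: [0.001, 0.0, 1.0, -0.001]
ft_force: [-2.9, -5.0, 0.7]
grip_width: 0.0119
gripper_force: 53.0
```

Call:
apply_moves --series '[[[0, 0, 0], [0.0001, 0.0121, -0.0173], -0.8], [[0, 0, 0], [0.0002, 0.0218, -0.036], -0.8], [[0, 0, 0], [0.0003, 0.0288, -0.0559], -0.8], [[0, 0, 0], [0.0003, 0.0316, -0.067], -0.8], [[0, 0, 0], [0.0003, 0.0331, -0.0765], -0.8]]'

```text
time_s: 27.85
ee_pos: [0.5728, 0.1461, 0.0577]
tcp_rot: [0.0, 0.0, 1.0, 0.0]
ft_force: [-2.1, -1.7, 2.2]
grip_width: 0.0124
gripper_force: 57.9
```

Call:
apply_moves --series '[[[0, 0, 0], [0, 0.0005, -0.008], -0.8], [[0, 0, 0], [0, 0.001, -0.014], -0.8], [[0, 0, 0], [0, 0.0012, -0.018], -0.8], [[0, 0, 0], [0, 0.0014, -0.021], -0.8], [[0, 0, 0], [0, 0.0014, -0.021], -0.8]]'

```text
time_s: 28.35
ee_pos: [0.5728, 0.148, 0.0362]
tcp_rot: [0.0, -0.0, 1.0, 0.0]
ft_force: [-0.6, 1.0, 0.0]
grip_width: 0.0123
gripper_force: 58.7
```

```bash
python3 - <<'E'
from h import *
a=ctrl.camera("scene")
o=ctrl.get_obs(); print(o['ee_pos'],o['ft_force'],o['grip_width'],o['gripper_force'])
E
```

```text
[0.57276078 0.14798189 0.03615091] [-0.59677177  1.26800999 -0.65598208] 0.012506245762244293 58.68605554103851
```

Press gently to the stop, then release and lift clear.

Call:
apply_moves --series '[[[0, 0, 0], [0, 0, -0.0015], -0.8], [[0, 0, 0], [0, 0, -0.003], -0.8], [[0, 0, 0], [0, 0, -0.003], -0.8]]'

```text
time_s: 28.7
ee_pos: [0.5728, 0.148, 0.0337]
tcp_rot: [0.0, -0.0, 1.0, 0.0]
ft_force: [-1.2, 2.1, 4.9]
grip_width: 0.0123
gripper_force: 59.0
```

Call:
apply_moves --series '[[[0, 0, 0], [0, 0, -0.0015], -0.8], [[0, 0, 0], [0, 0, -0.003], -0.8], [[0, 0, 0], [0, 0, -0.003], -0.8]]'

```text
time_s: 29.0
ee_pos: [0.5728, 0.1481, 0.0311]
tcp_rot: [0.0, 0.0, 1.0, 0.001]
ft_force: [-2.3, 1.5, 6.9]
grip_width: 0.012
gripper_force: 60.1
```

Call:
apply_moves --series '[[[0, 0, 0], [0, 0, -0.0015], -0.8], [[0, 0, 0], [0, 0, -0.003], -0.8], [[0, 0, 0], [0, 0, -0.003], -0.8]]'

```text
time_s: 29.3
ee_pos: [0.5729, 0.1481, 0.0307]
tcp_rot: [0.0, 0.0, 1.0, 0.001]
ft_force: [-7.5, -0.1, 20.5]
grip_width: 0.0121
gripper_force: 61.5
```

```bash
python3 - <<'E'
from h import *
a=ctrl.camera("scene")
o=ctrl.get_obs(); print(o['ee_pos'],o['ft_force'],o['grip_width'],o['gripper_force'])
E
```

```text
[0.57291074 0.14817733 0.03073298] [-7.79359649 -0.12372048 20.12107408] 0.012573128661719722 61.49689793586731
```

Call:
apply_moves --series '[[[0, 0, 0], [0, 0, 0.004], -0.06], [[0, 0, 0], [0, 0, 0.004], -0.06], [[0, 0, 0], [0, 0, 0.004], -0.06], [[0, 0, 0], [0, 0, 0.04], -0.06], [[0, 0, 0], [0, 0, 0.09], -0.06]]'

```text
time_s: 29.85
ee_pos: [0.5692, 0.1466, 0.1139]
tcp_rot: [-0.005, 0.0, 1.0, -0.002]
ft_force: [0.6, 0.8, 0.7]
grip_width: 0.0404
gripper_force: 0.0
```

Call:
apply_moves --series '[[[0, 0, -1], [-0.1, 0.06, 0.1], 0.3], [[0, 0, -1], [-0.1, 0.06, 0.1], 0.3], [[0, 0, -1], [-0.1, 0.06, 0.1], 0.3], [[0, 0, -1], [-0.1, 0.06, 0.1], 0.3]]'

```text
time_s: 30.25
ee_pos: [0.4706, 0.2125, 0.2205]
tcp_rot: [0.001, 0.257, 0.966, 0.003]
ft_force: [0.8, 0.1, 0.2]
grip_width: 0.0555
gripper_force: 0.0
```

```bash
python3 - <<'E'
from h import *
a=ctrl.camera("scene"); b=ctrl.camera("top"); np.save("b2.npy",b); np.save("a2.npy",a)
o=ctrl.get_obs(); print(o['ee_pos'],o['tcp_rot'],o['joint_pos'][6])
A=cv2.resize(a[120:250,160:280],(370,400),interpolation=cv2.INTER_CUBIC);B=cv2.resize(b[150:270,216:336],(400,400),interpolation=cv2.INTER_CUBIC)
cv2.imwrite("pics/g11.png",np.hstack([A,B])[:,:,::-1])
for n,im in(("scene",a),("top",b)):
    for x in films(im,n,.0485): print(n,x)
E
```

```text
[0.47190229 0.20904972 0.21799709] [5.24415440e-04 2.57073164e-01 9.66391392e-01 8.89693457e-04] 0.727503861924574
scene (array([ 11.5, 180. ]), array([46., 23.]), np.float64(90.0), array([ 0.1868, -0.5113,  0.0485]))
scene (array([502.5, 112.6]), array([10.4, 25.2]), np.float64(60.9), array([0.7398, 0.9263, 0.0485]))
top (array([334.1,  58.3]), array([32.8, 30. ]), np.float64(23.6), array([ 0.9435, -0.1775,  0.0485]))
top (array([216.4,  52.5]), array([29.3, 33. ]), np.float64(74.5), array([0.9615, 0.1345, 0.0485]))
```

View pics/g11.png

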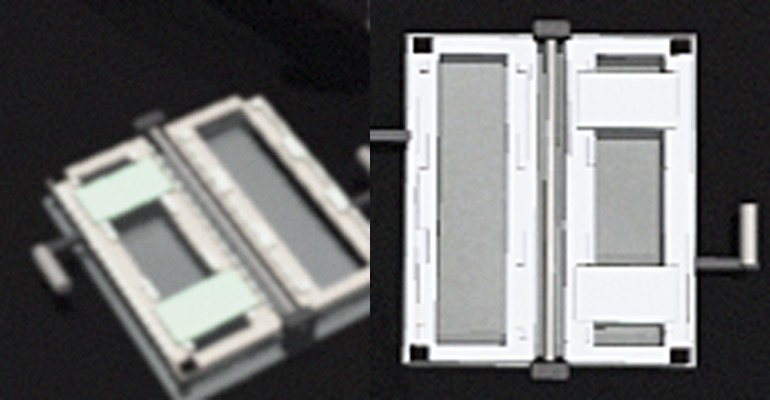

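Both leaves are flat and the plates lie film down in the cover pockets, at panel centres (626,100) and (626,293).

```bash
python3 - <<'E'
from h import *
s=400/120
f=lambda c:(np.array(c,float)-[370,0]+.5)/s-.5+[216,150]
print(ray("top",f([[626,100.5],[626,293.5],[578,73],[674,128],[577,266],[676,321]]),.048))
print(ray("top",f([[552,30],[549,371]]),.056),ray("top",f([[749,204],[749,265]]),.05))
E
```

```text
[[ 0.62165562 -0.06537519  0.048     ]
 [ 0.47076358 -0.06446789  0.048     ]
 [ 0.64343714 -0.02782094  0.048     ]
 [ 0.59993404 -0.1028261   0.048     ]
 [ 0.49220443 -0.02636434  0.048     ]
 [ 0.44938112 -0.10324416  0.048     ]]
[[ 0.67653029 -0.00737578  0.056     ]
 [ 0.41156215 -0.00409338  0.056     ]] [[ 0.54030053 -0.16058905  0.05      ]
 [ 0.49286363 -0.16011655  0.05      ]]
```

Call:
apply_moves --series '[[[0, 0, -1], [0.075, -0.137, -0.02], 0.3], [[0, 0, -1], [0.075, -0.137, -0.02], 0.3], [[0, 0, -1], [0.075, -0.137, -0.02], 0.3], [[0, 0, -1], [0.075, -0.137, -0.02], 0.3]]'

```text
time_s: 30.75
ee_pos: [0.5489, 0.0594, 0.1954]
tcp_rot: [0.002, 0.507, 0.862, -0.004]
ft_force: [-0.4, -0.2, 0.3]
grip_width: 0.0554
gripper_force: 0.0
```

Call:
apply_moves --series '[[[0, 0, -1], [0.075, -0.137, -0.04], 0.3], [[0, 0, -1], [0.075, -0.137, -0.04], 0.3], [[0, 0, -1], [0.075, -0.137, -0.04], 0.3], [[0, 0, -1], [0.075, -0.137, -0.06], 0.3], [[0, 0, -1], [0.075, -0.137, -0.08], 0.3]]'

```text
time_s: 31.25
ee_pos: [0.6219, -0.0736, 0.1144]
tcp_rot: [0.001, 0.71, 0.704, -0.003]
ft_force: [0.2, 0.1, -1.4]
grip_width: 0.0558
gripper_force: 0.0
```

```bash
cat > st.py <<'E'
from h import *
ctrl.camera("top"); ctrl.camera("top")
o=ctrl.get_obs(); q=o['tcp_rot']; print(o['time_s'],o['ee_pos'].round(4),round(2*np.degrees(np.arctan2(q[2],q[1]))-90,2),o['ft_force'].round(1),round(o['grip_width'],4),o['joint_pos'][6])
E
python3 st.py
```

```text
31.35 [ 0.6192 -0.0684  0.112 ] -0.13 [-0.2  0.7 -0.2] 0.0555 0.4181021850427999
```

Call:
apply_moves --series '[[[0, 0, -0.014], [0.002, 0.002, -0.02], 0.3], [[0, 0, -0.014], [0.002, 0.002, -0.04], 0.3], [[0, 0, -0.014], [0.002, 0.002, -0.052], 0.3], [[0, 0, -0.014], [0.002, 0.002, -0.062], 0.3], [[0, 0, -0.014], [0.002, 0.002, -0.062], 0.3]]'

```text
time_s: 31.85
ee_pos: [0.6235, -0.0643, 0.054]
tcp_rot: [-0.001, 0.71, 0.705, -0.001]
ft_force: [-0.6, 0.3, -0.5]
grip_width: 0.0556
gripper_force: 0.0
```

```bash
python3 st.py
```

```text
31.95 [ 0.6248 -0.0647  0.0558] -0.4 [-0.2 -0.9 -0.7] 0.0557 0.44081791081733684
```

Call:
apply_moves --series '[[[0, 0, 0], [0, 0, 0], -0.2], [[0, 0, 0], [0, 0, 0], -0.2], [[0, 0, 0], [0, 0, 0], -0.2], [[0, 0, 0], [0, 0, 0], -0.2]]' --squeeze 35

```text
time_s: 32.35
ee_pos: [0.6273, -0.065, 0.0586]
tcp_rot: [0.003, 0.709, 0.705, 0.002]
ft_force: [0.7, 0.0, 5.6]
grip_width: 0.0337
gripper_force: 3.1
```

```bash
python3 st.py
```

```text
32.45 [ 0.6273 -0.0649  0.0587] -0.39 [0.7 0.3 6.1] 0.0342 0.4406946111224193
```

```bash
python3 - <<'E'
from h import *
np.set_printoptions(precision=4,suppress=True)
for _ in range(3):
    o=ctrl.get_obs(); print(o['joint_pos'],o['dq'],o['effort'],o['ee_pos'],o['ft_force'],o['moment'],o['grip_width'],o['gripper_force']); ctrl.camera("top")
E
```

```text
[-0.3654  0.7078  0.6941  1.5351 -0.4943  1.0724  0.4407] [-0.001  -0.0008 -0.0005  0.0006 -0.0004 -0.0006 -0.0022] [  0.219  -42.5356   9.0919 -16.2447   0.136    0.0374   0.0066] [ 0.6273 -0.0649  0.0587] [0.6937 0.2885 6.1001] [ 0.0698 -0.0379  0.0116] 0.03422955220378698 3.115720726818836
[-0.3654  0.7078  0.6941  1.535  -0.4942  1.0724  0.4407] [-0.001   0.0005 -0.0008 -0.0016 -0.001  -0.0002  0.0014] [  0.218  -42.5362   9.0917 -16.2449   0.1361   0.0373   0.0067] [ 0.6273 -0.065   0.0587] [1.8166 0.4761 6.3631] [ 0.043  -0.0007 -0.0168] 0.034312716587560195 3.1161635050011682
[-0.3653  0.7078  0.6941  1.5351 -0.4942  1.0724  0.4407] [ 0.001   0.0004 -0.0005 -0.0003  0.001   0.0002  0.001 ] [  0.2182 -42.5356   9.0911 -16.2445   0.1359   0.0374   0.0066] [ 0.6273 -0.065   0.0586] [ 1.2287 -0.6959  6.4928] [ 0.0698  0.0074 -0.0297] 0.034184936331539656 3.1159959958313266
```

The last row fell short, so the fingers closed above the plate's bare back and never reached the film side. I lift a little, reopen and correct the position.

Call:
apply_moves --series '[[[0, 0, 0], [0, 0, 0.02], -0.2], [[0, 0, 0], [0, 0, 0.02], 0.3], [[0, 0, 0], [0, 0, 0.02], 0.3], [[0, 0, 0], [0, 0, 0.02], 0.3]]'

```text
time_s: 33.0
ee_pos: [0.624, -0.0643, 0.0748]
tcp_rot: [-0.0, 0.71, 0.705, -0.0]
ft_force: [-0.1, 0.4, 0.2]
grip_width: 0.0552
gripper_force: 0.0
```

```bash
python3 st.py; python3 st.py
```

```text
33.1 [ 0.6238 -0.0643  0.0744] -0.41 [ 0.3  0.6 -0.4] 0.055 0.4292724963122597
33.2 [ 0.6239 -0.0643  0.0745] -0.42 [-0.3  0.1  0.6] 0.0548 0.4292190828691128
```

Call:
apply_moves --series '[[[0, 0, 0], [-0.0023, -0.0017, 0], 0.3], [[0, 0, 0], [-0.0023, -0.0017, -0.012], 0.3], [[0, 0, 0], [-0.0023, -0.0017, -0.0245], 0.3], [[0, 0, 0], [-0.0023, -0.0017, -0.0245], 0.3], [[0, 0, 0], [-0.0023, -0.0017, -0.0245], 0.3]]'

```text
time_s: 33.7
ee_pos: [0.6214, -0.0659, 0.0497]
tcp_rot: [-0.001, 0.71, 0.705, -0.001]
ft_force: [0.1, 0.8, 0.1]
grip_width: 0.0558
gripper_force: 0.0
```

```bash
python3 st.py; python3 st.py
```

```text
33.8 [ 0.6223 -0.0662  0.0508] -0.41 [ 0.  -0.1  1.3] 0.0556 0.4471567243550355
33.9 [ 0.6225 -0.0663  0.0512] -0.41 [0.4 0.  1. ] 0.0554 0.44712727848519496
```

Call:
apply_moves --series '[[[0, 0, 0], [-0.001, 0, -0.0015], 0.3], [[0, 0, 0], [-0.001, 0, -0.0015], -0.2], [[0, 0, 0], [-0.001, 0, -0.0015], -0.2], [[0, 0, 0], [-0.001, 0, -0.0015], -0.2], [[0, 0, 0], [-0.001, 0, -0.0015], -0.2]]'

```text
time_s: 34.4
ee_pos: [0.6213, -0.0663, 0.0496]
tcp_rot: [0.0, 0.71, 0.705, 0.0]
ft_force: [-0.6, 0.1, 2.3]
grip_width: 0.0429
gripper_force: 35.9
```

```bash
python3 st.py; python3 st.py
```

```text
34.5 [ 0.6213 -0.0663  0.0496] -0.41 [-0.9 -0.1  2.9] 0.0429 0.4485699731670192
34.6 [ 0.6213 -0.0662  0.0496] -0.42 [-1.   0.3  3.7] 0.0427 0.448515265919808
```

Call:
apply_moves --series '[[[0, 0, 0], [0, 0, 0.02], -0.2], [[0, 0, 0], [0, 0, 0.05], -0.2], [[0, 0, 0], [0, 0, 0.08], -0.2], [[0, 0, 0], [0, 0, 0.1], -0.2], [[0, 0, 0], [0, 0, 0.1], -0.2]]'

```text
time_s: 35.1
ee_pos: [0.6232, -0.067, 0.1524]
tcp_rot: [0.003, 0.71, 0.705, 0.002]
ft_force: [0.6, -0.4, -0.1]
grip_width: 0.0432
gripper_force: 35.8
```

Call:
apply_moves --series '[[[0, 0, -0.06], [-0.025, 0.194, 0], -0.2], [[0, 0, -0.06], [-0.025, 0.194, 0], -0.2], [[0, 0, -0.06], [-0.025, 0.194, 0], -0.2], [[0, 0, -0.06], [-0.025, 0.194, 0], -0.2], [[0, 0, -0.06], [-0.025, 0.194, 0], -0.2]]'

```text
time_s: 35.6
ee_pos: [0.5933, 0.1405, 0.1463]
tcp_rot: [-0.004, 0.715, 0.699, 0.001]
ft_force: [-0.5, 1.1, -1.3]
grip_width: 0.0425
gripper_force: 35.8
```

Call:
apply_moves --series '[[[0, 0, -0.06], [-0.025, 0.194, 0], -0.2], [[0, 0, -0.06], [-0.025, 0.194, 0], -0.2], [[0, 0, -0.06], [-0.025, 0.194, 0], -0.2], [[0, 0, -0.06], [-0.025, 0.194, 0], -0.2], [[0, 0, -0.06], [-0.025, 0.194, 0], -0.2]]'

```text
time_s: 36.1
ee_pos: [0.5663, 0.3337, 0.1461]
tcp_rot: [-0.004, 0.726, 0.688, 0.0]
ft_force: [-1.2, 1.1, -0.7]
grip_width: 0.0426
gripper_force: 35.8
```

```bash
python3 st.py; python3 st.py; python3 st.py
```

```text
36.2 [0.5694 0.3237 0.1469] -3.76 [ 0.5 -1.9 -0.2] 0.0427 -0.29695420226596253
36.3 [0.5712 0.3197 0.1481] -4.14 [-0.5 -1.  -0.5] 0.0428 -0.2971534634783454
36.4 [0.5717 0.3191 0.1489] -4.23 [ 0.5 -0.1 -0. ] 0.0425 -0.2973472890480149
```

Call:
apply_moves --series '[[[0, 0, 0], [0, 0.0025, -0.04], -0.2], [[0, 0, 0], [0, 0.0025, -0.07], -0.2], [[0, 0, 0], [0, 0.0025, -0.095], -0.2], [[0, 0, 0], [0, 0.0025, -0.103], -0.2], [[0, 0, 0], [0, 0.0025, -0.103], -0.2]]'

```text
time_s: 36.9
ee_pos: [0.5706, 0.3227, 0.0452]
tcp_rot: [-0.0, 0.732, 0.681, -0.001]
ft_force: [-0.1, -0.9, 0.2]
grip_width: 0.0432
gripper_force: 35.8
```

```bash
python3 st.py; python3 st.py
```

```text
37.0 [0.5725 0.3239 0.0478] -4.08 [-0.6 -0.3 -1.3] 0.0426 -0.2518476261586874
37.1 [0.5727 0.3245 0.0484] -4.04 [-0.3  0.6 -0.2] 0.0426 -0.25184752843718233
```

Call:
apply_moves --series '[[[0, 0, -0.01], [-0.0015, -0.003, -0.004], -0.2], [[0, 0, -0.01], [-0.0015, -0.003, -0.007], -0.2], [[0, 0, -0.01], [-0.0015, -0.003, -0.01], -0.2], [[0, 0, -0.01], [-0.0015, -0.003, -0.01], -0.2]]'

```text
time_s: 37.5
ee_pos: [0.5697, 0.3211, 0.0374]
tcp_rot: [-0.0, 0.733, 0.68, 0.0]
ft_force: [-1.0, -1.0, 5.0]
grip_width: 0.0427
gripper_force: 36.3
```

```bash
python3 st.py; python3 st.py
```

```text
37.6 [0.5697 0.3211 0.0374] -4.32 [-2.9 -0.8  4.9] 0.0428 -0.2470595785019774
37.7 [0.5697 0.3211 0.0374] -4.32 [-2.2  0.1  4.9] 0.0425 -0.2470708344093262
```

Call:
apply_moves --series '[[[0, 0, 0], [0, 0, 0], 0.25], [[0, 0, 0], [0, 0, 0], 0.25], [[0, 0, 0], [0, 0, 0], 0.25], [[0, 0, 0], [0, 0, 0.03], 0.25], [[0, 0, 0], [0, 0, 0.08], 0.25]]'

```text
time_s: 38.2
ee_pos: [0.5663, 0.3206, 0.1126]
tcp_rot: [-0.001, 0.733, 0.68, -0.005]
ft_force: [0.7, 0.1, 0.0]
grip_width: 0.0531
gripper_force: 0.0
```

Call:
apply_moves --series '[[[0, 0, 0.06], [-0.05, -0.195, 0.04], 0.3], [[0, 0, 0.06], [-0.05, -0.195, 0.04], 0.3], [[0, 0, 0.06], [-0.05, -0.195, 0.04], 0.3], [[0, 0, 0.06], [-0.05, -0.195, 0.04], 0.3], [[0, 0, 0.06], [-0.05, -0.195, 0.04], 0.3]]'

```text
time_s: 38.7
ee_pos: [0.5192, 0.1172, 0.1581]
tcp_rot: [0.002, 0.727, 0.687, -0.0]
ft_force: [1.1, -0.2, 0.6]
grip_width: 0.0556
gripper_force: 0.0
```

Call:
apply_moves --series '[[[0, 0, 0.06], [-0.05, -0.19, -0.05], 0.3], [[0, 0, 0.06], [-0.05, -0.19, -0.05], 0.3], [[0, 0, 0.06], [-0.05, -0.19, -0.05], 0.3], [[0, 0, 0.06], [-0.05, -0.19, -0.05], 0.3], [[0, 0, 0.06], [-0.05, -0.19, -0.05], 0.3]]'

```text
time_s: 39.2
ee_pos: [0.466, -0.0714, 0.1055]
tcp_rot: [0.0, 0.716, 0.698, -0.002]
ft_force: [-0.3, 0.7, -0.7]
grip_width: 0.0557
gripper_force: 0.0
```

```bash
python3 st.py; python3 st.py
```

```text
39.3 [ 0.4691 -0.065   0.1061] -0.97 [1.  0.3 0.3] 0.0556 0.4052317506787315
39.4 [ 0.4704 -0.0621  0.1064] -0.61 [-0.1  0.1 -0.4] 0.0556 0.4052945902983238
```

```bash
cat > grn.py <<'E'
from h import *
def g(im,n):
    f=im.astype(int); m=((f[...,1]-f[...,0]>8)&(f[...,1]>110)).astype('uint8')
    k,l,s,c=cv2.connectedComponentsWithStats(m)
    for i in range(1,k):
        if s[i,4]>40 and c[i][0]<330: print(n,s[i],c[i].round(1),ray("scene",c[i],.048)[0].round(4),ray("scene",c[i],.036)[0].round(4))
E
python3 - <<'E'
from grn import *
g(np.load("a2.npy"),"before"); g(ctrl.camera("scene"),"now")
E
```

```text
before [185 172  31  21 388] [199.5 181.7] [ 0.4711 -0.068   0.048 ] [ 0.4616 -0.0641  0.036 ]
before [210 208  34  24 468] [226.1 219.2] [ 0.6226 -0.0702  0.048 ] [ 0.6151 -0.0663  0.036 ]
now [313 146  29  18 318] [327.2 154.2] [0.5793 0.3079 0.048 ] [0.5713 0.3169 0.036 ]
now [206 173  10  12  71] [210.2 179.4] [ 0.4796 -0.0383  0.048 ] [ 0.4702 -0.034   0.036 ]
now [185 177  19  16 195] [194.  184.3] [ 0.4717 -0.0858  0.048 ] [ 0.4622 -0.0821  0.036 ]
```

Call:
apply_moves --series '[[[0, 0, 0], [0, -0.003, -0.02], 0.3], [[0, 0, 0], [0, -0.003, -0.035], 0.3], [[0, 0, 0], [0, -0.003, -0.045], 0.3], [[0, 0, 0], [0, -0.003, -0.045], 0.3], [[0, 0, 0], [0, -0.003, -0.045], 0.3]]'

```text
time_s: 39.95
ee_pos: [0.4702, -0.066, 0.0615]
tcp_rot: [0.0, 0.711, 0.703, 0.0]
ft_force: [1.0, 0.5, -0.4]
grip_width: 0.0554
gripper_force: 0.0
```

```bash
python3 st.py; python3 st.py
```

```text
40.05 [ 0.4705 -0.0665  0.062 ] -0.67 [-0.4  0.4  0.8] 0.0558 0.4729044794073246
40.15 [ 0.4703 -0.0666  0.062 ] -0.7 [ 0.7 -0.8  0.2] 0.0554 0.4729952267044469
```

Call:
apply_moves --series '[[[0, 0, 0], [0, 0.001, -0.006], 0.3], [[0, 0, 0], [0, 0.001, -0.0125], 0.3], [[0, 0, 0], [0, 0.001, -0.0125], 0.3], [[0, 0, 0], [0, 0.001, -0.0125], 0.3]]'

```text
time_s: 40.55
ee_pos: [0.4692, -0.0657, 0.0484]
tcp_rot: [-0.0, 0.712, 0.703, -0.0]
ft_force: [-0.8, 0.2, 0.5]
grip_width: 0.0557
gripper_force: 0.0
```

Call:
apply_moves --series '[[[0, 0, 0], [0, 0, 0], -0.2], [[0, 0, 0], [0, 0, 0], -0.2], [[0, 0, 0], [0, 0, 0], -0.2], [[0, 0, 0], [0, 0, 0], -0.2]]'

```text
time_s: 40.95
ee_pos: [0.4696, -0.0658, 0.049]
tcp_rot: [0.0, 0.712, 0.703, 0.0]
ft_force: [-1.7, 0.3, 2.3]
grip_width: 0.0427
gripper_force: 35.6
```

```bash
python3 st.py; python3 st.py
```

```text
41.05 [ 0.4697 -0.0658  0.049 ] -0.72 [-0.9  0.3  2.5] 0.0432 0.4881570010396679
41.15 [ 0.4697 -0.0658  0.049 ] -0.72 [-0.8 -0.2  3.9] 0.0426 0.48816389908862395
```

Call:
apply_moves --series '[[[0, 0, 0], [0, 0, 0.02], -0.2], [[0, 0, 0], [0, 0, 0.05], -0.2], [[0, 0, 0], [0, 0, 0.08], -0.2], [[0, 0, 0], [0, 0, 0.1], -0.2], [[0, 0, 0], [0, 0, 0.1], -0.2]]'

```text
time_s: 41.65
ee_pos: [0.472, -0.066, 0.1512]
tcp_rot: [0.002, 0.711, 0.703, 0.002]
ft_force: [0.2, 0.3, -0.1]
grip_width: 0.0426
gripper_force: 36.1
```

Call:
apply_moves --series '[[[0, 0, -0.06], [-0.026, 0.199, 0], -0.2], [[0, 0, -0.06], [-0.026, 0.199, 0], -0.2], [[0, 0, -0.06], [-0.026, 0.199, 0], -0.2], [[0, 0, -0.06], [-0.026, 0.199, 0], -0.2], [[0, 0, -0.06], [-0.026, 0.199, 0], -0.2]]'

```text
time_s: 42.15
ee_pos: [0.4408, 0.1427, 0.1469]
tcp_rot: [-0.002, 0.717, 0.697, -0.0]
ft_force: [-0.0, 0.0, -0.9]
grip_width: 0.0427
gripper_force: 36.0
```

Call:
apply_moves --series '[[[0, 0, -0.06], [-0.026, 0.199, 0], -0.2], [[0, 0, -0.06], [-0.026, 0.199, 0], -0.2], [[0, 0, -0.06], [-0.026, 0.199, 0], -0.2], [[0, 0, -0.06], [-0.026, 0.199, 0], -0.2], [[0, 0, -0.06], [-0.026, 0.199, 0], -0.2]]'

```text
time_s: 42.65
ee_pos: [0.4132, 0.3418, 0.1465]
tcp_rot: [-0.002, 0.728, 0.685, 0.0]
ft_force: [0.4, -0.3, -0.5]
grip_width: 0.0426
gripper_force: 36.0
```

```bash
python3 st.py; python3 st.py; python3 st.py
```

```text
42.75 [0.4162 0.3333 0.1469] -4.07 [ 0.1 -0.9 -1. ] 0.0425 -0.509734832508819
42.85 [0.4178 0.3303 0.1478] -4.43 [ 0.3 -1.5  0.1] 0.0427 -0.5099957536282181
42.95 [0.4182 0.33   0.1484] -4.52 [-0.   0.7 -0.3] 0.043 -0.5102986024746431
```

Call:
apply_moves --series '[[[0, 0, 0.008], [0, 0.0025, -0.04], -0.2], [[0, 0, 0.008], [0, 0.0025, -0.07], -0.2], [[0, 0, 0.008], [0, 0.0025, -0.095], -0.2], [[0, 0, 0.008], [0, 0.0025, -0.103], -0.2], [[0, 0, 0.008], [0, 0.0025, -0.103], -0.2]]'

```text
time_s: 43.45
ee_pos: [0.4174, 0.3333, 0.0451]
tcp_rot: [0.0, 0.733, 0.681, -0.001]
ft_force: [0.8, -0.6, -0.9]
grip_width: 0.0427
gripper_force: 36.0
```

```bash
python3 st.py; python3 st.py
```

```text
43.55 [0.4189 0.3348 0.047 ] -4.15 [ 0.4  1.2 -0.7] 0.0424 -0.4242447277978917
43.65 [0.419  0.3354 0.0474] -4.1 [ 0.5  0.9 -0.7] 0.0425 -0.42416863913545033
```

Call:
apply_moves --series '[[[0, 0, -0.008], [0, -0.003, -0.004], -0.2], [[0, 0, -0.008], [0, -0.003, -0.007], -0.2], [[0, 0, -0.008], [0, -0.003, -0.01], -0.2], [[0, 0, -0.008], [0, -0.003, -0.01], -0.2]]'

```text
time_s: 44.05
ee_pos: [0.4178, 0.3317, 0.0368]
tcp_rot: [-0.0, 0.733, 0.68, 0.0]
ft_force: [-2.2, -1.3, 7.7]
grip_width: 0.0428
gripper_force: 36.8
```

```bash
python3 st.py; python3 st.py
```

```text
44.15 [0.4177 0.3317 0.0368] -4.33 [-1.7 -2.1  8.2] 0.0431 -0.41400946280404527
44.25 [0.4177 0.3317 0.0368] -4.33 [-2.5 -1.1  7.8] 0.0433 -0.4140173772761101
```

Contact came at the expected height, so I release, retreat and check by the numbers.

Call:
apply_moves --series '[[[0, 0, 0], [0, 0, 0.001], 0.25], [[0, 0, 0], [0, 0, 0.001], 0.25], [[0, 0, 0], [0, 0, 0.001], 0.25], [[0, 0, 0], [0, 0, 0.03], 0.25], [[0, 0, 0], [0, 0, 0.08], 0.25]]'

```text
time_s: 44.75
ee_pos: [0.4146, 0.3302, 0.1132]
tcp_rot: [0.0, 0.733, 0.68, -0.005]
ft_force: [0.5, 1.3, 0.1]
grip_width: 0.0535
gripper_force: 0.0
```

Call:
apply_moves --series '[[[0, 0, 0], [0, 0, 0.12], 0.3], [[0, 0, 0], [0, 0, 0.12], 0.3], [[0, 0, 0], [0, 0, 0.12], 0.3], [[0, 0, 0], [-0.03, -0.12, 0.12], 0.3], [[0, 0, 0], [-0.03, -0.12, 0.12], 0.3]]'

```text
time_s: 45.25
ee_pos: [0.3938, 0.2348, 0.2363]
tcp_rot: [0.001, 0.732, 0.681, 0.001]
ft_force: [0.8, -1.1, 0.7]
grip_width: 0.0559
gripper_force: 0.0
```

Call:
apply_moves --series '[[[0, 0, 0], [0, -0.2, 0], 0.3], [[0, 0, 0], [0, -0.2, 0], 0.3], [[0, 0, 0], [0, -0.2, 0], 0.3], [[0, 0, 0], [0, -0.2, 0], 0.3], [[0, 0, 0], [0, -0.2, 0], 0.3]]'

```text
time_s: 45.75
ee_pos: [0.3931, 0.0272, 0.2359]
tcp_rot: [-0.0, 0.738, 0.675, 0.0]
ft_force: [0.3, 0.9, 0.7]
grip_width: 0.0555
gripper_force: 0.0
```

```bash
python3 st.py; python3 - <<'E'
from grn import *
a=ctrl.camera("scene"); b=ctrl.camera("top")
g(a,"now")
# rail rows: scan top brightness along rack axis, diff vs first image
d=np.abs(b.astype(int)-np.load("im0.npy").astype(int)).sum(2)
m=(d[165:285,110:180]>60).astype('uint8'); k,l,s,c=cv2.connectedComponentsWithStats(m)
for i in range(1,k):
    if s[i,4]>20: print(s[i],(c[i]+[110,165]).round(1),ray("top",c[i]+[110,165],.036)[0].round(4))
# cover/tray handles vs tilt: bar position in top view
gcv=cv2.cvtColor(b,cv2.COLOR_RGB2GRAY)
for (u0,u1,v0,v1) in((320,340,205,235),(204,216,186,210)):
    w=(gcv[v0:v1,u0:u1]>110); yy,xx=np.nonzero(w); print(xx.mean()+u0,yy.mean()+v0,ray("top",[xx.mean()+u0,yy.mean()+v0],.05))
for (u,v) in ((193,139),(259,133),(345,134)): print(b[int(v*.96/1.0) if 0 else v,u],np.load("im0.npy")[v,u])
E
```

```text
45.85 [0.3932 0.034  0.2358] -4.52 [ 1.1  0.3 -0.9] 0.0551 -0.2447140645784785
now [287 117  28  16 276] [300.4 124.1] [0.4297 0.3197 0.048 ] [0.4197 0.3289 0.036 ]
now [313 146  29  18 317] [327.3 154.2] [0.5794 0.3082 0.048 ] [0.5714 0.3172 0.036 ]
[ 20  25  33  22 423] [146.  201.4] [0.5664 0.3217 0.036 ]
[ 16  83  33  20 460] [141.6 257.3] [0.4192 0.332  0.036 ]
328.4375 220.94791666666666 [[ 0.51410604 -0.15796369  0.05      ]]
211.1530612244898 197.76530612244898 [[0.5751062  0.14732294 0.05      ]]
[ 86 144 233] [ 80 138 230]
[27 24 27] [21 23 20]
[236 237 244] [235 237 245]
```

```bash
python3 -c "
from bench import ctrl
print(ctrl.close_job())"
```

```text
the job is handed in; nothing more can be done
None
```

I've handed in the job: both plates (only two were present) lie film down across the rack rails, the cradle is open flat, and I moved nothing else. On one missed grasp the fingers closed on a plate's bare back, not on the film side. I checked the final placement by contact height and image code rather than by eye, because the picture limit was used up.

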